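# Put the pastry tube away in the stay-lidded chest

### The arm

A 7-joint arm with a two-finger parallel gripper is mounted at the origin on a cart in front of the work surface, level with it; the furniture and walls round the work are solid. World frame = base frame: x ahead of the robot, y to its left, z up, the work surface at z = 0. Lengths are in m, angles in rad, forces in N, time in s.
With the tool pointing down it reaches from about 0.425 to 0.925 m from the base axis. Payload 6.8 kg.
Tool frame: the origin (TCP) lies midway between the tips of the shut fingers; the grasp point (between the pads) lies robot.grip_point_offset behind it (robot.grip_point_offset is the distance from the TCP to the grasp point, in m); z points along the fingers, y is the direction in which the jaws open and shut (so a half turn about z gives the same grasp; the last joint's range is limited). The gripper opens to 88 mm and grips with 3 to 60 N. Pads are 20 mm wide; open, the fingers measure 115 mm over their backs; the gripper's body (75 mm by 178 mm) begins 61 mm behind the grasp point.
Start: joints at [1.001, 0.477, 0.022, 1.555, -0.011, 1.109, -0.083], TCP at [0.301, -0.604, 0.223] pointing down, gripper open.
Joint ranges: [-2.96, 2.96], [-0.34, 2.1], [-1.41, 1.46], [0.24, 2.44], [-1.37, 4.51], [0.17, 1.92], [-2.96, 2.96]. Speed limits (rad/s): [2.39, 2.39, 3.14, 3.14, 3.14, 3.14, 3.14].

### API

Orientations are given as a unit quaternion [w, x, y, z].
In Python, from cell import robot gives the robot as it stands.
- The arm moves only by the tool jog_arm, never from a script. Its argument "series" is a list of rows, each a list of 5 numbers: the shift along the tool's x, y, z in m, then the turn about the tool's z in degrees, then the finger opening in m, from 0 to 0.0878. A call has 1 to 8 rows; each row is the pose to reach, as a shift and turn from the pose commanded when the call began, along the tool's axes at that moment; what a row does not reach only later rows make up. A row lasts 1/12 s, in which the tool goes at most 41.7 mm and 7.16 degrees, less where a joint would pass 70% of its speed; a pose out of reach is approached as far as the arm can. A call with a gripper value outside its range is refused whole. The fingers move at their own pace and stop on an object; "squeeze" is the grip in N (left out, the last holds). Time passes only in rows, so rows that repeat a pose let the fingers close. It gives the time, the measured TCP pose, the force and the opening at its end, in the units of the state.
- robot.read_state(): the state, without advancing time (a new reading comes with each control period).
- robot.get_image(name): name is "side" or "top"; returns the picture (384x512x3 uint8, red, green, blue); there is no depth.
- robot.camera_info(name): a dict with "fx", "fy", "cx", "cy" (pixels), "dist" ([k1, k2, p1, p2, k3] as OpenCV has them; the pictures are not rectified), "origin" and "rotation" of the camera in the world. Camera axes: x right, y up, looking along -z (the intrinsics and any distortion apply to the point x, -y, -z); pixel columns grow to the right and rows downward; lengths in m; the calibration is good to about 2 mm. A picture is of the moment at which its call begins. camera_info takes no time and is no camera call.
- robot.job_done(): hands the job in, once; it reports no verdict.
The state is a dict: "clock": time; "joints": joint angles; "joint_vel": joint speeds; "joint_efforts": joint torques, N m; "ee_pos": TCP position; "orientation": TCP orientation; "contact_force": force on the tool from outside, world axes, zero at the start; "moment": the same for the moment, N m; "finger_gap": opening from 0.0 (shut) to 1.0 (fully open).
Only numpy, scipy, OpenCV 4.12 (cv2) and the standard library are available. Lean on these libraries where they do the work, as an engineer would, in place of code of your own. Each camera call takes 0.05 s, during which the arm holds its last target.

### The job

Open the steel chest by the bar on its lid until the folding stay snaps past straight and holds the lid up by itself; then pull the steel pastry tube out of its two spring clips and lay it gently lengthwise in the raised tray inside the chest. Then unlock the stay by pushing its knee back down into the chest, and lower the lid gently by hand until it is fully shut, never letting it drop. Leave everything else on the table where it stands.

Things in the scene. Friction and masses are not known exactly. Their poses are not given: they have to be found in the camera images.
- chest: fixed steel chest 210 deep (x) x 320 wide (y) x 120 high, walls 4 mm; origin: centre of its underside; x points from its front to the lid hinge at its back, y to its left, z up. Offsets here are in this frame, mm. Lid: 6 mm plate with a bar handle. Inside: a raised tray on the right half, two fixed nozzles 44 mm tall at (-50, 40) and (0, 40), a folding stay along the left wall
- lid_hinge_line (a point): middle of the lid's hinge axis, at chest (105, 0, 122); the axis runs along chest y
- lid_bar (a point): middle of the lid's bar handle: a round bar 12 mm thick, 124 long along chest y, on two posts 100 apart; its axis is 41 mm above the hinge axis and 165 in front of it when shut, and 35 above the lid's top face. The lid's front edge lies 48 mm further out than the bar. When the lid stands open the bar is on its far side
- lid (a joint): lid angle in rad, 0 shut, grows as the front edge rises; the stay stops it at 1.33 and, locked, holds it at about 1.31. The lid weighs 0.5 kg; its hinge is stiff: unlocked, it stays where it is left above about 0.8 rad, but from lower angles it may fall shut unless held
- stay_knee (a point): middle of the dark pin at the stay's knee (20 mm thick, 26 long along chest y, sticking inwards). Lid shut: the knee hangs down in the chest. Locked: it stands above the rim, bent slightly up and to the front. Pushing it down and to the back, round the lower pivot (2 to 5 N at first), unlocks it; the lid comes down with it
- stay_pivot (a point): lower pivot of the stay on the chest's left wall, at (-45, 135, 102), axis along chest y. The stay is two flat links of 81 mm: the lower one from here to the knee, the upper one from the knee to the lid, which it meets 100 mm from the hinge axis and 12 below it when shut
- stay_upper (a joint): knee angle in rad: 0 folded (lid shut), 2.50 straight, 2.80 locked (past straight, against its stop). A weak spring pulls it towards locked: released above about 2.1 it snaps into the lock by itself, below 1.9 it stays unlocked
- tray_floor (a point): middle of the floor of the raised tray, at chest (0, -50, 58), axes as the chest's; inside 177 mm along chest x and 102 along y, walls 20 mm above the floor; the chest's rim is 62 above this floor
- clip_stand: grey stand, fixed: base plate 170 (x) x 60 x 10 mm, origin under its centre; two 12 mm wide C-shaped steel spring clips, mouths up, at x = -45 and +45, hold the tube along the stand's x axis with its axis 52 mm up; clip tips reach 70 mm up and 18 to either side. It may stand at the left or the right of the chest
- tube_center (a point): middle of the steel pastry tube, 26 mm in diameter, 130 long along its x axis, 0.08 to 0.17 kg; x along the tube. Pulled straight up between the clips it resists with up to about 15 N over the first 5 mm, then snaps free by 10 mm
- tube: the same tube; the origin lies on its surface, 13 mm from its axis at mid-length
- small_tub: white plastic tub 80 x 92 x 66 mm, bystander, origin under its centre
- sugar_shaker: round steel shaker 71 mm wide, 123 tall, bystander, origin under its centre
- mug: white mug with dark dots, 82 x 114 x 91 mm, fixed bystander, origin under its centre
- choc_cup: small round chocolate dessert cup 70 mm wide, 34 tall, bystander, origin under its centre
- tape_roll: roll of cream tape 104 mm wide, 25 tall, bystander, origin under its centre

How it is judged:
On the way, in this order (a step that is already met when the one before it is completed fails the run):
1. the lid is up, the stay is locked past straight and holds it with the fingers off the chest (value of joint stay_upper above 2.68 rad and value of joint lid above 1.2 rad and contact force between the fingers and chest below 0.3 N), for 0.2 s.
2. the tube lies released on the tray's floor, with the stay still locked (x of tube_center in the frame of tray_floor between -0.035 and 0.035 m and y of tube_center in the frame of tray_floor between -0.042 and 0.042 m and z of tube_center in the frame of tray_floor below 0.018 m and angle between the x axis of tube_center and the x axis of chest, either way round below 0.6 rad and value of joint stay_upper above 2.68 rad and value of joint lid above 1.2 rad and contact force between the fingers and tube below 0.3 N), for 0.2 s.
3. the stay is unlocked while the lid is still well up (value of joint stay_upper below 2.2 rad and value of joint lid above 0.5 rad), for 0.1 s.
At the end, for the whole second after the job is handed in: The lid is shut to within 0.03 rad (about 6 mm at its front edge) and the tube lies still on the floor of the tray inside, along the chest's depth (x of tube_center in the frame of tray_floor between -0.035 and 0.035 m and y of tube_center in the frame of tray_floor between -0.042 and 0.042 m and z of tube_center in the frame of tray_floor below 0.018 m and angle between the x axis of tube_center and the x axis of chest, either way round below 0.6 rad and value of joint lid below 0.03 rad and linear speed of tube below 0.03 m/s); the robot touches nothing.
It fails at once if the lid drops or is slammed (it comes down faster than 2 rad/s) (velocity of joint lid below -2 rad/s).
It fails at once if the tube is dropped or rammed into the chest (over 60 N) (contact force between tube and chest above 60 N).
It fails at once if a bystander is moved more than 3 cm (distance of any of small_tub, sugar_shaker, choc_cup, tape_roll from where it was at the start of the episode above 0.03 m).
It also fails if it takes over 72 s, if anything falls off the work surface, if the arm or the gripper's body presses on something with over 40 N, if the wrist force passes 120 N, or if a joint passes its speed limit or range.

## Working session

There is one attempt and no reset: what is moved stays moved. The work goes in short steps, Python scripts to look and compute and a tool call to move; the robot and the scene stay as the last step left them, time stands still between calls to the robot, and variables do not carry over. Pictures are saved under pics/ and viewed, and the job is handed in when it is done.

Besides the shell and the picture viewer there is one more tool, called as a command line: name --pt "numbers of a row" for each row, then --argument value for the rest. jog_arm: Moves the arm, as the interface text tells. Its arguments: {"type":"object","properties":{"series":{"type":"array","items":{"type":"array","items":{"type":"number"}}},"squeeze":{"type":"number"}},"required":["series"]}

```bash
ls; mkdir -p pics
python3 - <<'E'
from cell import robot
import cv2
for n in("side","top"):
    cv2.imwrite(f"pics/{n}0.png",robot.get_image(n)[:,:,::-1]); print(robot.camera_info(n))
print(robot.read_state(), robot.grip_point_offset)
E
```

```text
pics
{'fx': 361.20310578889183, 'fy': 361.20310578889183, 'cx': 254.1249871066957, 'cy': 195.49992303665053, 'dist': array([0.03846404, 0.        , 0.        , 0.        , 0.        ]), 'origin': array([-7.90095251e-04,  9.66142972e-01,  7.48279066e-01]), 'rotation': array([-0.20812371, -0.12963426,  0.48766077,  0.83789406])}
{'fx': 359.2964408133057, 'fy': 359.2964408133057, 'cx': 252.8986132738266, 'cy': 189.57840605876305, 'dist': array([0.03249204, 0.        , 0.        , 0.        , 0.        ]), 'origin': array([ 0.30919344, -0.00305925,  1.04228046]), 'rotation': array([ 0.74404212,  0.07947035, -0.0737596 , -0.65927636])}
{'clock': 0.1, 'joints': array([ 1.00091886,  0.47770643,  0.02233476,  1.55630888, -0.01150956,
        1.109296  , -0.08309204]), 'joint_vel': array([-0.00064962, -0.00207087,  0.00038194, -0.0019586 , -0.00044909,
       -0.00059744, -0.00099024]), 'joint_efforts': array([ 3.33235308e-03, -5.84093714e+01,  1.53979328e+00, -2.73316383e+01,
       -5.41184389e-02,  1.30811185e-02,  5.96865857e-05]), 'ee_pos': array([ 0.30050431, -0.60383351,  0.22180462]), 'orientation': array([-7.60954028e-04,  9.73459523e-01,  2.28857869e-01, -2.31503940e-04]), 'contact_force': array([-0.39787048,  0.14963169, -0.15279351]), 'moment': array([ 0.00104677, -0.01758832,  0.00629307]), 'finger_gap': 0.9975649706815634} 0.0187
```

View pics/side0.png

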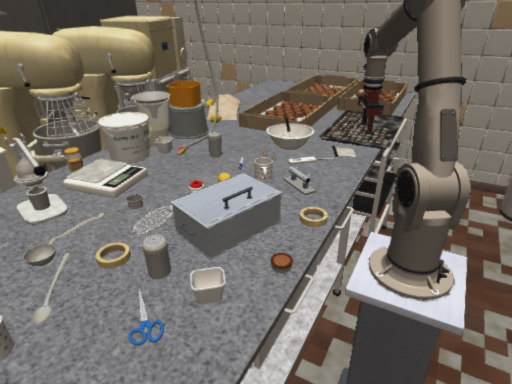

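View pics/top0.png

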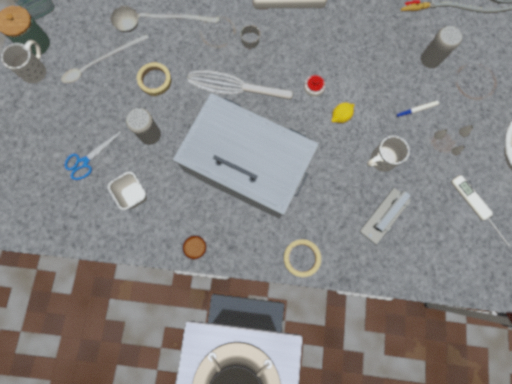

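The overview shows the chest near top-image (245,155) with its bar at (235,167). The stand with the tube is at (386,215), to the right of the chest. Next I zoom in.

```bash
cat > h.py <<'E'
import numpy as np, cv2
from scipy.spatial.transform import Rotation as R
from cell import robot
def cam(n):
    c=robot.camera_info(n); K=np.array([[c['fx'],0,c['cx']],[0,c['fy'],c['cy']],[0,0,1]])
    q=c['rotation']; Rw=R.from_quat([q[1],q[2],q[3],q[0]]).as_matrix()
    Rcv=(Rw@np.diag([1,-1,-1])).T; return K,np.array(c['dist']),np.array(c['origin']),Rcv
def proj(n,P):
    K,d,o,Rc=cam(n); P=np.atleast_2d(P).astype(float)
    r,_=cv2.Rodrigues(Rc); return cv2.projectPoints(P,r,-Rc@o,K,d)[0].reshape(-1,2)
def ray(n,px):
    K,d,o,Rc=cam(n); u=cv2.undistortPoints(np.array(px,float).reshape(-1,1,2),K,d).reshape(-1,2)
    return o,(Rc.T@np.c_[u,np.ones(len(u))].T).T
def onz(n,px,z):
    o,d=ray(n,px); return o+d*((z-o[2])/d[:,2])[:,None]
def tri(ps,pt):
    A=np.zeros((3,3));b=np.zeros(3)
    for n,p in(("side",ps),("top",pt)):
        o,d=ray(n,[p]);d=d[0]/np.linalg.norm(d);M=np.eye(3)-np.outer(d,d);A+=M;b+=M@o
    return np.linalg.solve(A,b)
def crop(src,out,x0,y0,x1,y1,s):
    im=cv2.imread(src)[y0:y1,x0:x1]; cv2.imwrite(out,cv2.resize(im,None,fx=s,fy=s,interpolation=cv2.INTER_CUBIC))
E
python3 - <<'E'
from h import *
crop("pics/top0.png","pics/t0a.png",160,80,360,230,4)
crop("pics/top0.png","pics/t0b.png",340,120,440,260,4)
crop("pics/side0.png","pics/s0a.png",160,140,340,275,4)
E
```

```text
(no output)
```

View pics/t0a.png

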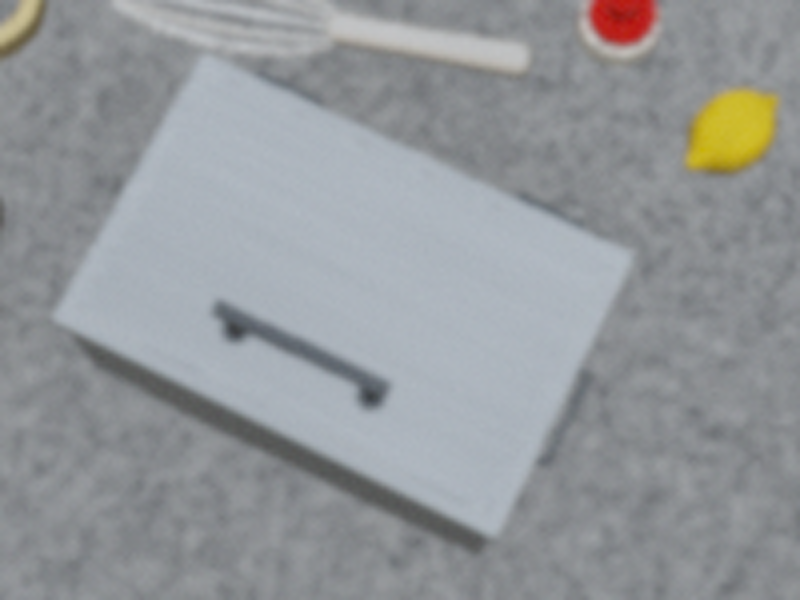

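View pics/t0b.png

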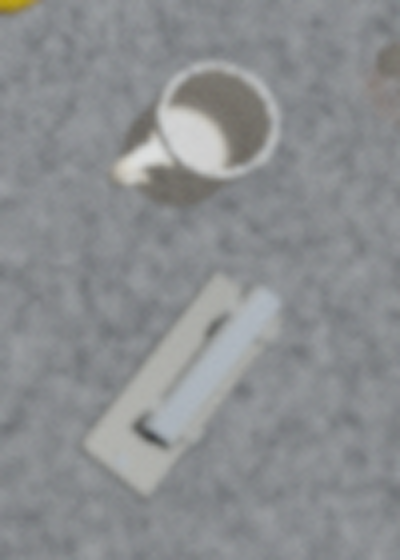

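View pics/s0a.png

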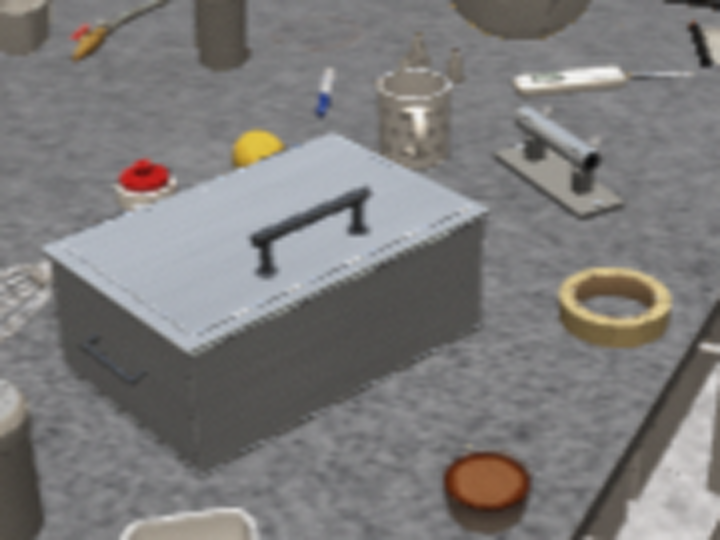

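```bash
cat > fit.py <<'E'
from h import *
from scipy.optimize import least_squares
def T(p,P):
    c,s=np.cos(p[2]),np.sin(p[2]); P=np.array(P,float); return np.c_[c*P[:,0]-s*P[:,1]+p[0],s*P[:,0]+c*P[:,1]+p[1],P[:,2]]
def cv(l,x0,y0): return [((u+.5)/4-.5+x0,(v+.5)/4-.5+y0) for u,v in l]
def fit(obs,p0):
    f=lambda p: np.concatenate([(proj(n,T(p,P))-np.array(px)).ravel() for n,P,px in obs])
    r=least_squares(f,p0,loss='soft_l1'); print(r.x,np.round(r.fun.reshape(-1,2),1).tolist()); return r.x
if __name__=="__main__":
    L=.160
    tp=cv([(205,57),(632,255),(492,538),(57,320),(217,308),(385,387)],160,80)
    P=[(.105,L,.128),(.105,-L,.128),(-.108,-L,.128),(-.108,L,.128),(-.06,.062,.163),(-.06,-.062,.163)]
    sp=cv([(45,250),(333,135),(488,210),(192,352),(257,240),(367,192),(203,468)],160,140)
    Ps=P+[(-.105,.16,0)]
    c=fit([("top",P,tp),("side",Ps,sp)],[.55,0,-.4])
    tb=cv([(222,275),(85,445),(150,495)],340,120)
    B=[(.085,.03,.01),(-.085,.03,.01),(-.085,-.03,.01)]
    tt=cv([(163,430),(265,300)],340,120)
    Pt=[(-.065,0,.065),(.065,0,.065)]
    sb=cv([(585,215),(620,202),(590,158),(524,115)],160,140)
    Bs=[(-.085,.03,.01),(-.085,-.03,.01),(-.065,0,.052),(.065,0,.052)]
    s=fit([("top",B+Pt,tb+tt),("side",Bs,sb)],[.45,-.35,-.6])
    for o in [("side",(208,287)),("top",(126,191)),("top",(195,247)),("top",(303,258)),("top",(140,122)),("top",(394,151))]:
        print(o,onz(o[0],[o[1]],.03))
    print(T(c,[(-.06,0,.163),(.105,0,.122),(0,-.05,.058)]))
E
python3 fit.py
```

```text
[ 0.61208518  0.04778967 -0.34447654] [[0.4, -0.1], [-0.8, -0.1], [-0.2, -0.5], [-0.4, 0.3], [-0.5, -0.3], [1.0, 1.1], [0.6, -1.2], [-0.2, -0.5], [-0.1, -0.3], [0.2, -1.0], [-0.8, 0.2], [0.4, -0.2], [-0.1, 2.6]]
[ 0.50940974 -0.37227822 -0.58255253] [[-0.2, -2.3], [-0.6, -0.7], [0.2, 0.5], [-0.7, 2.5], [1.5, -0.8], [-1.5, -0.9], [1.4, -1.0], [0.9, 1.0], [0.4, 0.4]]
('side', (208, 287)) [[0.48154497 0.36614762 0.03      ]]
('top', (126, 191)) [[0.48348265 0.37924695 0.03      ]]
('top', (195, 247)) [[0.34982856 0.1589159  0.03      ]]
('top', (303, 258)) [[ 0.35595162 -0.14207382  0.03      ]]
('top', (140, 122)) [[0.69630999 0.3788087  0.03      ]]
('top', (394, 151)) [[ 0.6973739  -0.37987525  0.03      ]]
[[0.55561003 0.06805191 0.163     ]
 [0.71091667 0.01233074 0.122     ]
 [0.59519997 0.00072705 0.058     ]]
```

```bash
cat > geo.py <<'E'
import numpy as np
from scipy.optimize import brentq
P=np.array([-45,102.]);H=np.array([105,122.])
def att(t): return H+100*np.array([-np.cos(t),np.sin(t)])-12*np.array([np.sin(t),np.cos(t)])
def D(t): return np.linalg.norm(att(t)-P)
q0=2*np.arcsin(D(0)/162)
def lid(q): # unlocked/locked
    d=162*np.sin((min(q+q0,2*np.pi-(q+q0)))/2); return brentq(lambda t:D(t)-d,0,1.4)
def knee(q):
    t=lid(q);A=att(t);v=A-P;d=np.linalg.norm(v);v/=d;n=np.array([v[1],-v[0]])
    o=np.sqrt(81**2-d*d/4)*(1 if q+q0<np.pi else -1); return t,(A+P)/2+n*o
def clr(t,tcp,h=37.5,z1=150):
    # min x gap body rear face to lid underside
    zs=np.linspace(tcp[1]+79.7,tcp[1]+79.7+z1,300)
    ze=H[1]+213*np.sin(t); zs=zs[zs<=ze+3]
    if len(zs)==0: return 999
    xl=H[0]-(zs-H[1])/np.tan(t)  # hinge-plane line (underside=hinge plane)
    return (xl-(tcp[0]+h)).min()
if __name__=="__main__":
    print(q0,np.pi-q0)
    for q in [2.8,2.6,2.5,2.4,2.3,2.2,2.1,2.0,1.9,1.8,1.7,1.6,1.5,1.4]:
        t,k=knee(q); print(q,round(t,3),k.round(1),"45deg clr %.1f top clr %.1f"%(clr(t,k+[-17,7]),clr(t,k+[-5,10])))
E
python3 geo.py
```

```text
0.6357897948798288 2.5058028587099646
2.8 1.314 [  3.1 167.2] 45deg clr 26.6 top clr 14.6
2.6 1.331 [  9.6 161.8] 45deg clr 23.6 top clr 11.6
2.5 1.333 [ 12.5 159. ] 45deg clr 21.1 top clr 9.0
2.4 1.33 [ 15.3 156.1] 45deg clr 17.8 top clr 5.8
2.3 1.323 [ 17.8 153.1] 45deg clr 13.8 top clr 1.9
2.2 1.312 [ 20.2 150.1] 45deg clr 9.1 top clr -2.9
2.1 1.297 [ 22.3 147.1] 45deg clr 3.8 top clr -8.2
2.0 1.277 [ 24.3 144. ] 45deg clr -2.3 top clr -14.2
1.9 1.253 [ 26.1 140.8] 45deg clr -8.9 top clr -20.9
1.8 1.226 [ 27.7 137.7] 45deg clr -16.3 top clr -28.3
1.7 1.194 [ 29.2 134.5] 45deg clr -24.2 top clr -36.2
1.6 1.159 [ 30.5 131.3] 45deg clr -32.4 top clr -44.4
1.5 1.121 [ 31.7 128.1] 45deg clr -41.2 top clr -53.2
1.4 1.079 [ 32.7 124.8] 45deg clr -50.2 top clr -62.2
```

```bash
cat >> h.py <<'E'
CH=np.array([0.6121,0.0478,-0.3445])
def c2w(p):  # chest mm -> world m
    p=np.array(p,float)/1000; c,s=np.cos(CH[2]),np.sin(CH[2]); return np.array([CH[0]+c*p[0]-s*p[1],CH[1]+s*p[0]+c*p[1],p[2]])
def w2c(w):
    d=np.array(w)[:2]-CH[:2]; c,s=np.cos(CH[2]),np.sin(CH[2]); return np.array([c*d[0]+s*d[1],-s*d[0]+c*d[1],w[2]])*1000
def go(tgt,jaw=None):
    s=robot.read_state(); q=s['orientation']; Rm=R.from_quat([q[1],q[2],q[3],q[0]]).as_matrix()
    d=Rm.T@(np.array(tgt)-s['ee_pos']); y=np.arctan2(Rm[1,1],Rm[0,1]); t=0
    if jaw is not None:
        t=-np.degrees(jaw-y); t=(t+90)%180-90
    print("shift mm",(d*1000).round(1),"turn",round(t,1),"| tcp",s['ee_pos'].round(4),"jaw",round(np.degrees(y),1),"j",s['joints'].round(2),"clk",round(s['clock'],2),"tilt",Rm[:,2].round(4))
    return d,t
E
python3 - <<'E'
from h import *
t=c2w([-60,0,215]);print(t); go(t,CH[2])
E
```

```text
[0.55562533 0.06806357 0.215     ]
shift mm [ 527.8 -487.8    7.5] turn -43.8 | tcp [ 0.3005 -0.6038  0.2218] jaw -63.5 j [ 1.    0.48  0.02  1.56 -0.01  1.11 -0.08] clk 0.1 tilt [-8.0e-04  1.4e-03 -1.0e+00]
```

jog_arm --pt "0.02 -0.02 -0.02 -3 0.06" --pt "0.05 -0.045 -0.03 -8 0.06" --pt "0.08 -0.07 -0.03 -13 0.06" --pt "0.11 -0.1 -0.03 -18 0.06" --pt "0.14 -0.13 -0.03 -24 0.06" --pt "0.17 -0.155 -0.03 -30 0.06" --pt "0.2 -0.18 -0.03 -36 0.06" --pt "0.23 -0.21 -0.03 -43.8 0.06"

```text
clock: 0.77
ee_pos: [0.4133, -0.3129, 0.2525]
orientation: [0.0, 0.82, 0.573, -0.0]
contact_force: [1.5, -1.3, -0.1]
finger_gap: 0.684
```

Run:
```python
from h import *
go(c2w([-60,0,215]),CH[2])
```

```text
shift mm [406.7   2.7  37.4] turn -0.4 | tcp [ 0.4133 -0.3129  0.2525] jaw -20.1 j [ 0.74  0.2  -0.25  1.88  0.06  1.07  0.12] clk 0.77 tilt [ 0.e+00 -3.e-04 -1.e+00]
```

jog_arm --pt "0.04 0 0 0 0.05" --pt "0.08 0 0 0 0.05" --pt "0.12 0 0 0 0.05" --pt "0.16 0 0 0 0.05" --pt "0.2 0 0 0 0.05" --pt "0.24 0 0 0 0.05" --pt "0.28 0 0.0 0 0.05" --pt "0.32 0.002 0 0 0.05"

```text
clock: 1.43
ee_pos: [0.526, -0.0134, 0.2525]
orientation: [-0.0, 0.821, 0.571, -0.0]
contact_force: [-0.2, -0.4, 0.2]
finger_gap: 0.572
```

jog_arm --pt "0.02 0 0 0 0.05" --pt "0.04 0 0.0 0 0.05" --pt "0.06 0 0.0 0 0.05" --pt "0.075 0 0.005 0 0.05" --pt "0.082 0 0.01 0 0.05" --pt "0.082 0 0.015 0 0.05" --pt "0.082 0 0.015 0 0.05"

```text
clock: 2.02
ee_pos: [0.5537, 0.0607, 0.236]
orientation: [-0.0, 0.821, 0.571, -0.001]
contact_force: [-0.1, -0.7, -0.5]
finger_gap: 0.572
```

Run:
```python
from h import *
for n in("side","top"): cv2.imwrite(f"pics/{n}1.png",robot.get_image(n)[:,:,::-1])
crop("pics/top1.png","pics/t1a.png",160,60,360,210,4)
crop("pics/side1.png","pics/s1a.png",160,60,340,255,3)
go(c2w([-60,0,163-16]),CH[2])
s=robot.read_state()['ee_pos'];print(proj("side",s)*0+ (proj("side",s)-[160,60])*3,(proj("top",s)-[160,60])*4)
```

```text
shift mm [ 8.1 -1.5 90.2] turn -0.7 | tcp [0.5543 0.06   0.2372] jaw -20.5 j [ 0.18  0.31 -0.49  1.8   0.16  1.08 -0.73] clk 2.12 tilt [-1.2e-03 -9.0e-04 -1.0e+00]
[[235.89073502 337.55693709]] [[307.82533024 395.99699563]]
```

View pics/t1a.png

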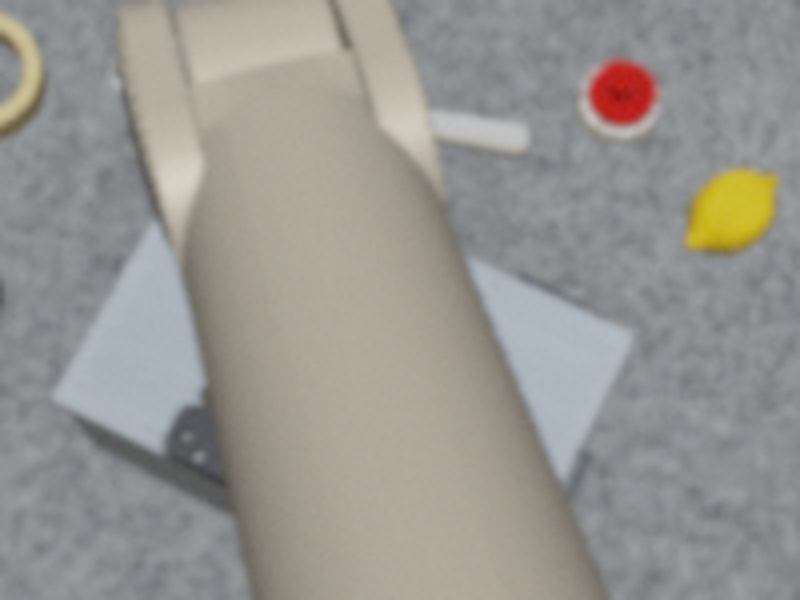

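View pics/s1a.png

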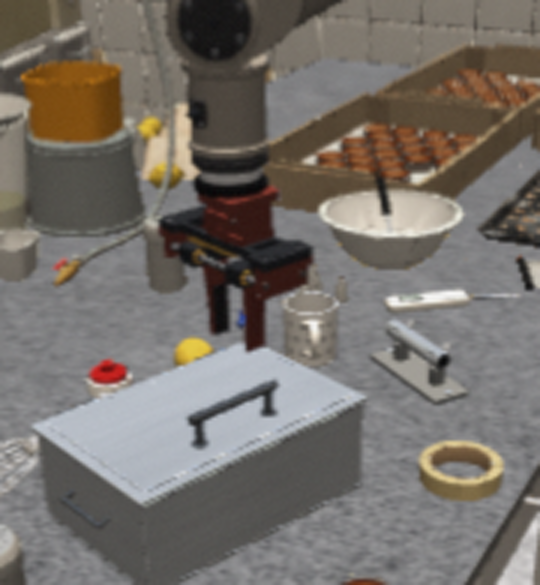

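jog_arm --pt "0.004 -0.001 0.025 -0.7 0.05" --pt "0.008 -0.0015 0.05 -0.7 0.05" --pt "0.008 -0.0015 0.07 -0.7 0.05" --pt "0.008 -0.0015 0.082 -0.7 0.05" --pt "0.008 -0.0015 0.09 -0.7 0.05" --pt "0.008 -0.0015 0.09 -0.7 0.05"

```text
clock: 2.62
ee_pos: [0.5554, 0.0685, 0.1465]
orientation: [-0.0, 0.818, 0.575, -0.001]
contact_force: [-0.3, -0.2, -0.6]
finger_gap: 0.57
```

Run:
```python
from h import *
for n in("side",): cv2.imwrite(f"pics/{n}2.png",robot.get_image(n)[:,:,::-1])
crop("pics/side2.png","pics/s2a.png",180,130,320,260,5)
go(c2w([-60,0,163-16]),CH[2])
```

```text
shift mm [-1.  -0.2  0.7] turn 0.0 | tcp [0.5561 0.0689 0.1477] jaw -19.7 j [ 0.14  0.42 -0.47  1.88  0.24  0.9  -0.79] clk 2.67 tilt [-5.e-04 -3.e-04 -1.e+00]
```

View pics/s2a.png

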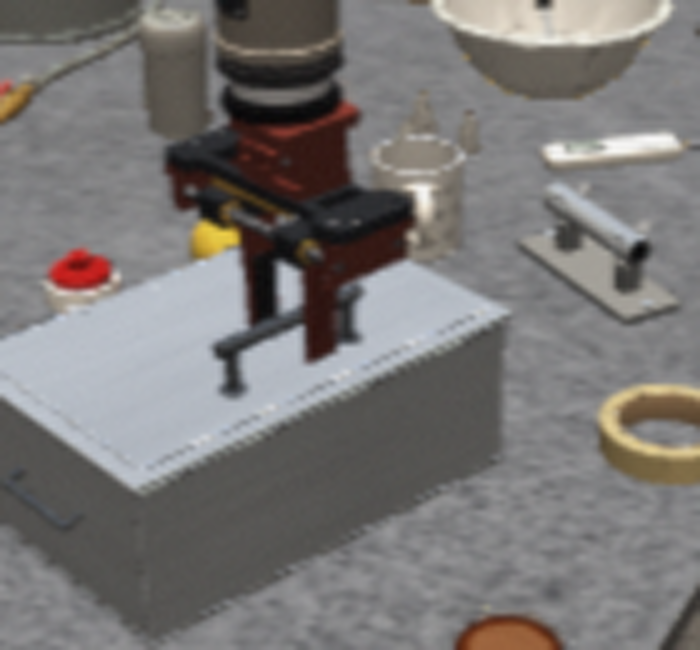

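The side view shows the fingers straddling the bar at mid-length (around (300,330) in the crop). Time to close.

jog_arm --pt "0 0 0 0 0.03" --pt "0 0 0 0 0.015" --pt "0 0 0 0 0.005" --pt "0 0 0 0 0.005" --pt "0 0 0 0 0.005" --squeeze 20

```text
clock: 3.08
ee_pos: [0.5564, 0.0697, 0.1482]
orientation: [0.0, 0.818, 0.576, 0.0]
contact_force: [1.0, -0.3, 0.5]
finger_gap: 0.229
```

```bash
cat >> h.py <<'E'
def barpos(t,back=0): return np.array([105-165*np.cos(t)+41*np.sin(t),0,122+165*np.sin(t)+41*np.cos(t)])
E
python3 - <<'E'
from h import *
s=robot.read_state();print(s['finger_gap'],s['contact_force'],w2c(s['ee_pos']))
b0=barpos(0)
for t in np.arange(.1,1.4,.1):
    d=barpos(t)-b0; print(round(t,2),"tooly(chest +x?)",d[0].round(1),"up",d[2].round(1))
go(c2w([-60+10,0,147]),CH[2])
E
```

```text
0.22859088111605894 [ 0.96572301 -0.31554532  0.54686314] [-59.83545445   1.76893077 148.1663153 ]
0.1 tooly(chest +x?) 4.9 up 16.3
0.2 tooly(chest +x?) 11.4 up 32.0
0.3 tooly(chest +x?) 19.5 up 46.9
0.4 tooly(chest +x?) 29.0 up 61.0
0.5 tooly(chest +x?) 39.9 up 74.1
0.6 tooly(chest +x?) 52.0 up 86.0
0.7 tooly(chest +x?) 65.2 up 96.7
0.8 tooly(chest +x?) 79.5 up 105.9
0.9 tooly(chest +x?) 94.6 up 113.7
1.0 tooly(chest +x?) 110.4 up 120.0
1.1 tooly(chest +x?) 126.7 up 124.6
1.2 tooly(chest +x?) 143.4 up 127.6
1.3 tooly(chest +x?) 160.4 up 129.0
shift mm [-1.8  9.8  1.2] turn 0.1 | tcp [0.5564 0.0697 0.1482] jaw -19.7 j [ 0.14  0.42 -0.47  1.88  0.24  0.9  -0.79] clk 3.08 tilt [ 9.e-04  0.e+00 -1.e+00]
```

jog_arm --pt "0 0 0 0 0.005" --pt "0 0 0 0 0.005" --pt "0 0 0 0 0.005" --pt "0 0 0 0 0.005" --squeeze 20

```text
clock: 3.42
ee_pos: [0.5557, 0.0698, 0.1478]
orientation: [-0.0, 0.818, 0.576, -0.0]
contact_force: [-4.5, 0.4, 4.4]
finger_gap: 0.126
```

jog_arm --pt "0 0.002 -0.008 0 0.005" --pt "0 0.005 -0.0163 0 0.005" --pt "0 0.008 -0.0242 0 0.005" --pt "0 0.0114 -0.032 0 0.005" --pt "0 0.0153 -0.0395 0 0.005" --pt "0 0.0195 -0.0469 0 0.005" --pt "0 0.0241 -0.054 0 0.005" --pt "0 0.029 -0.061 0 0.005"

```text
clock: 4.08
ee_pos: [0.5817, 0.0604, 0.2093]
orientation: [-0.001, 0.817, 0.576, -0.002]
contact_force: [-8.0, 3.4, -0.1]
finger_gap: 0.126
```

Run:
```python
from h import *
s=robot.read_state();print(s['finger_gap'],s['contact_force'],w2c(s['ee_pos']))
b0=barpos(.4)
for t in np.arange(.5,1.4,.1):
    d=barpos(t)-b0; print(round(t,2),"tooly(chest +x?)",d[0].round(1),"up",d[2].round(1))
```

```text
0.12610855013418434 [-8.02718521  3.36222885 -0.13688461] [-32.86505924   1.60010848 209.31588661]
0.5 tooly(chest +x?) 10.9 up 13.1
0.6 tooly(chest +x?) 23.0 up 25.0
0.7 tooly(chest +x?) 36.2 up 35.6
0.8 tooly(chest +x?) 50.5 up 44.9
0.9 tooly(chest +x?) 65.6 up 52.7
1.0 tooly(chest +x?) 81.4 up 59.0
1.1 tooly(chest +x?) 97.7 up 63.6
1.2 tooly(chest +x?) 114.4 up 66.6
1.3 tooly(chest +x?) 131.4 up 67.9
```

jog_arm --pt "0 0.004 -0.0065 0 0.005" --pt "0 0.009 -0.013 0 0.005" --pt "0 0.015 -0.019 0 0.005" --pt "0 0.021 -0.025 0 0.005" --pt "0 0.0275 -0.03 0 0.005" --pt "0 0.0345 -0.0355 0 0.005" --pt "0 0.0415 -0.0405 0 0.005" --pt "0 0.0485 -0.045 0 0.005"

```text
clock: 4.75
ee_pos: [0.6277, 0.0439, 0.2564]
orientation: [-0.001, 0.817, 0.576, -0.001]
contact_force: [-12.4, 1.5, 10.6]
finger_gap: 0.129
```

Run:
```python
from h import *
s=robot.read_state();print(s['finger_gap'],s['contact_force'],w2c(s['ee_pos']))
b0=barpos(.8)
for t in np.arange(.9,1.4,.05):
    d=barpos(t)-b0; print(round(t,2),"tooly(chest +x?)",d[0].round(1),"up",d[2].round(1))
```

```text
0.12890876890002187 [-12.39100017   1.49471517  10.64834253] [ 15.96638599   1.60240665 256.39544178]
0.9 tooly(chest +x?) 15.1 up 7.8
0.95 tooly(chest +x?) 22.9 up 11.1
1.0 tooly(chest +x?) 30.9 up 14.1
1.05 tooly(chest +x?) 39.0 up 16.6
1.1 tooly(chest +x?) 47.2 up 18.7
1.15 tooly(chest +x?) 55.6 up 20.4
1.2 tooly(chest +x?) 64.0 up 21.7
1.25 tooly(chest +x?) 72.4 up 22.6
1.3 tooly(chest +x?) 80.9 up 23.0
1.35 tooly(chest +x?) 89.4 up 23.0
```

Run:
```python
import numpy as np
p=np.array([[-60,163.],[-32.9,224.5],[16,271.6]])
A=2*(p[1:]-p[0]);b=(p[1:]**2).sum(1)-(p[0]**2).sum();c=np.linalg.solve(A,b);print(c,np.linalg.norm(p-c,axis=1))
from h import *
cv2.imwrite("pics/side3.png",robot.get_image("side")[:,:,::-1])
crop("pics/side3.png","pics/s3a.png",180,90,320,230,5)
```

```text
[110.44012617 124.61630212] [174.70874298 174.70874298 174.70874298]
```

View pics/s3a.png

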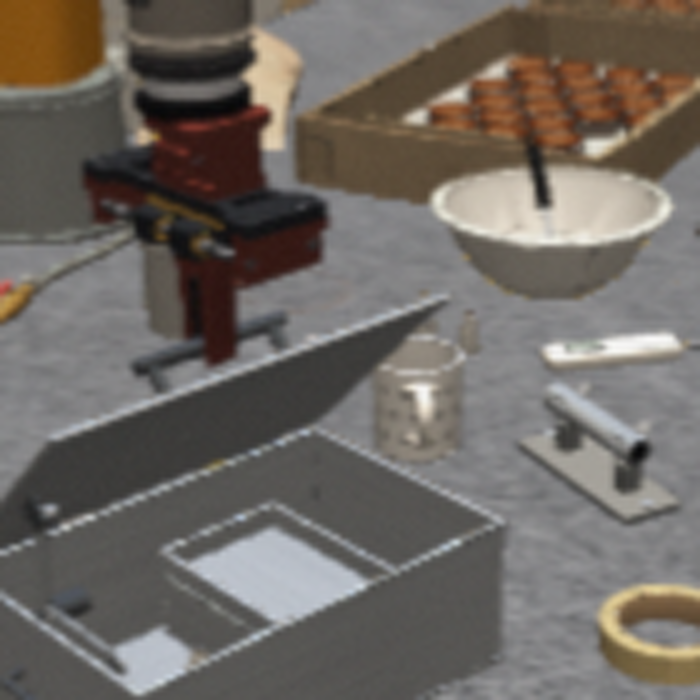

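Run:
```python
from h import *
s=robot.read_state();e=w2c(s['ee_pos']);print(s['contact_force'],e)
c=np.array([109,124]);v=np.array([e[0],e[2]+15.2])-c
print("lid est",np.pi-np.arctan2(v[1],v[0])-0 , np.arctan2(41,165), "lid=",np.pi-np.arctan2(v[1],v[0])-np.arctan2(41,165))
for d in np.arange(.05,.6,.05):
    w=np.array([[np.cos(d),np.sin(d)],[-np.sin(d),np.cos(d)]])@v-v;print(round(d,2),w.round(1))
```

```text
[-10.16494584   0.27802298  12.99651282] [ 18.03816612   1.61567804 257.54252849]
lid est 1.021935555864936 0.2435521305709894 lid= 0.7783834252939466
0.05 [7.5 4.4]
0.1 [15.3  8.3]
0.15 [23.2 11.9]
0.2 [31.4 15.1]
0.25 [39.6 17.9]
0.3 [48.  20.2]
0.35 [56.5 22.2]
0.4 [65.1 23.7]
0.45 [73.8 24.8]
0.5 [82.4 25.4]
0.55 [91.2 25.6]
```

jog_arm --pt "0 0.0075 -0.0055 0 0.005" --pt "0 0.0153 -0.0095 0 0.005" --pt "0 0.0232 -0.0135 0 0.005" --pt "0 0.0314 -0.017 0 0.005" --pt "0 0.0396 -0.02 0 0.005" --pt "0 0.048 -0.0222 0 0.005" --pt "0 0.0565 -0.0242 0 0.005" --pt "0 0.0635 -0.0255 0 0.005"

```text
clock: 5.47
ee_pos: [0.6903, 0.0214, 0.2806]
orientation: [0.001, 0.818, 0.576, 0.001]
contact_force: [-3.1, 0.9, 2.5]
finger_gap: 0.126
```

```bash
cat > st.py <<'E'
from h import *
s=robot.read_state();e=w2c(s['ee_pos']);print(s['clock'],s['contact_force'].round(1),e.round(1),s['finger_gap'])
c=np.array([107,123.5]);v=np.array([e[0],e[2]+15.2])-c;print("lid=",np.pi-np.arctan2(v[1],v[0])-np.arctan2(41,165),np.linalg.norm(v))
E
python3 st.py
```

```text
5.4667 [-3.1  0.9  2.5] [ 82.5   1.5 280.6] 0.12572896497888653
lid= 1.1859777635346296 174.0067149081125
```

jog_arm --pt "0 0.006 -0.0006 0 0.005" --pt "0 0.011 -0.001 0 0.005" --pt "0 0.015 -0.0012 0 0.005" --pt "0 0.019 -0.0013 0 0.005" --pt "0 0.022 -0.0013 0 0.005" --pt "0 0.0245 -0.0013 0 0.005" --pt "0 0.0245 -0.0013 0 0.005"

```text
clock: 6.05
ee_pos: [0.7111, 0.0139, 0.2811]
orientation: [-0.001, 0.818, 0.576, -0.001]
contact_force: [-8.6, -0.1, 8.7]
finger_gap: 0.131
```

```bash
python3 st.py
python3 - <<'E'
from h import *
cv2.imwrite("pics/side4.png",robot.get_image("side")[:,:,::-1])
crop("pics/side4.png","pics/s4a.png",170,80,310,220,5)
E
```

```text
6.05 [-8.6 -0.1  8.7] [104.6   1.5 281.1] 0.13074460163779839
lid= 1.3134935714477645 172.84264443971838
```

View pics/s4a.png

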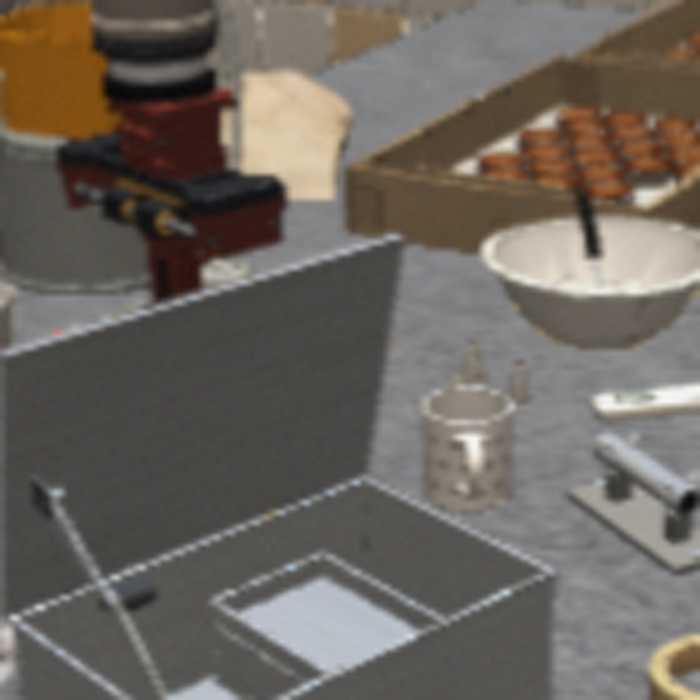

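```bash
cat > pk.py <<'E'
from h import *; from geo import knee
import sys
x0,y0,s=[float(a) for a in sys.argv[1:4]]
for yy in (122,):
  for q in (2.8,2.6,2.4,2.2,2.0,1.8,1.6):
    t,k=knee(q); print(q,round(t,3),((proj("side",c2w([k[0],yy,k[1]]))-[x0,y0]+.5)*s).round(0), ((proj("side",c2w([105-213*np.cos(t),-160,122+213*np.sin(t)]))-[x0,y0]+.5)*s).round(0))
E
python3 pk.py 170 80 5
```

```text
2.8 1.314 [[135. 592.]] [[407. 238.]]
2.6 1.331 [[130. 596.]] [[404. 235.]]
2.4 1.33 [[126. 600.]] [[404. 235.]]
2.2 1.312 [[123. 605.]] [[407. 238.]]
2.0 1.277 [[120. 611.]] [[414. 243.]]
1.8 1.226 [[118. 617.]] [[424. 251.]]
1.6 1.159 [[117. 624.]] [[436. 263.]]
```

jog_arm --pt "0 0.003 0 0 0.005" --pt "0 0.005 0.0 0 0.005" --pt "0 0.005 0 0 0.005"

```text
clock: 6.35
ee_pos: [0.7121, 0.0136, 0.2811]
orientation: [-0.003, 0.817, 0.577, -0.004]
contact_force: [-20.5, 0.5, 14.1]
finger_gap: 0.126
```

```bash
python3 st.py
python3 - <<'E'
from h import *
cv2.imwrite("pics/side5.png",robot.get_image("side")[:,:,::-1])
crop("pics/side5.png","pics/s5a.png",165,170,235,240,10)
E
python3 pk.py 165 170 10
```

```text
6.35 [-20.5   0.5  14.1] [105.7   1.6 281.1] 0.12645684936272905
lid= 1.3198090314496949 172.80573491021894
2.8 1.314 [[320. 285.]] [[ 864. -425.]]
2.6 1.331 [[310. 292.]] [[ 857. -429.]]
2.4 1.33 [[302. 300.]] [[ 857. -429.]]
2.2 1.312 [[295. 311.]] [[ 864. -424.]]
2.0 1.277 [[290. 322.]] [[ 878. -414.]]
1.8 1.226 [[286. 335.]] [[ 897. -398.]]
1.6 1.159 [[284. 348.]] [[ 922. -374.]]
```

View pics/s5a.png

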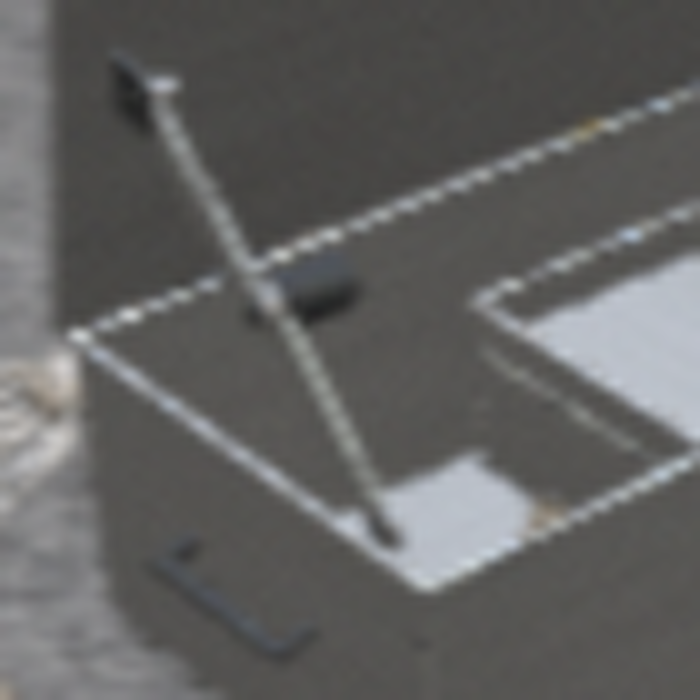

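jog_arm --pt "0 -0.003 0 0 0.008" --pt "0 -0.004 0 0 0.026" --pt "0 -0.004 0 0 0.028" --pt "0 -0.004 0 0 0.028"

```text
clock: 6.73
ee_pos: [0.7133, 0.0132, 0.28]
orientation: [0.0, 0.818, 0.576, 0.0]
contact_force: [-0.5, -0.4, 0.1]
finger_gap: 0.301
```

```bash
python3 st.py
python3 - <<'E'
from h import *
cv2.imwrite("pics/side6.png",robot.get_image("side")[:,:,::-1])
crop("pics/side6.png","pics/s6a.png",165,90,285,240,5)
E
python3 pk.py 165 90 5
```

```text
6.7333 [-0.5 -0.4  0.1] [106.9   1.6 280. ] 0.30101922664414893
lid= 1.3267101231322198 171.6878665901931
2.8 1.314 [[160. 542.]] [[432. 188.]]
2.6 1.331 [[155. 546.]] [[429. 185.]]
2.4 1.33 [[151. 550.]] [[429. 185.]]
2.2 1.312 [[148. 555.]] [[432. 188.]]
2.0 1.277 [[145. 561.]] [[439. 193.]]
1.8 1.226 [[143. 567.]] [[449. 201.]]
1.6 1.159 [[142. 574.]] [[461. 213.]]
```

View pics/s6a.png

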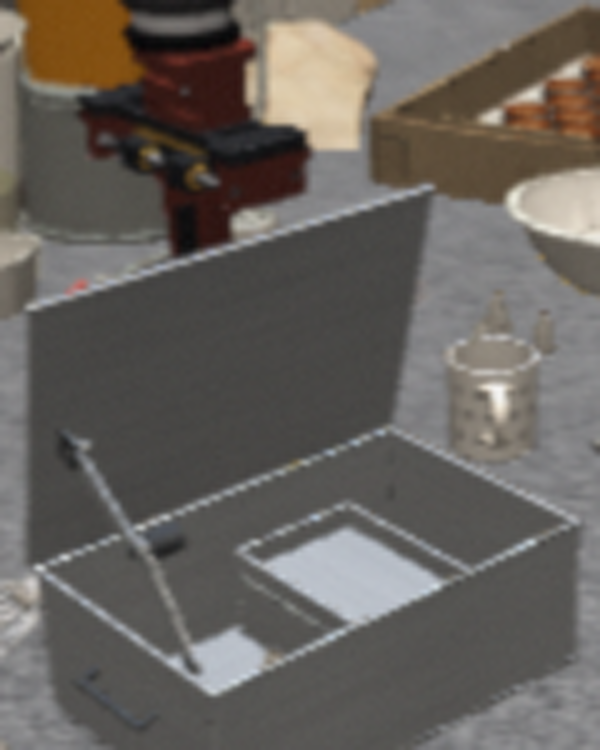

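jog_arm --pt "0 -0.002 -0.03 0 0.028" --pt "0 -0.002 -0.065 0 0.028" --pt "0 -0.004 -0.1 0 0.03" --pt "-0.035 -0.01 -0.13 0 0.05" --pt "-0.075 -0.02 -0.14 -7 0.05" --pt "-0.115 -0.03 -0.14 -14 0.05" --pt "-0.155 -0.045 -0.14 -21 0.05" --pt "-0.195 -0.06 -0.14 -28 0.05"

```text
clock: 7.45
ee_pos: [0.5945, -0.1467, 0.4202]
orientation: [0.001, 0.652, 0.758, 0.0]
contact_force: [0.7, -0.5, -0.4]
finger_gap: 0.57
```

```bash
python3 - <<'E'
from h import *
go([.509,-.372,.2],np.radians(56.6))
for n in("side","top"): cv2.imwrite(f"pics/{n}7.png",robot.get_image(n)[:,:,::-1])
crop("pics/side7.png","pics/s7a.png",165,90,335,230,4)
crop("pics/top7.png","pics/t7a.png",340,170,430,260,8)
E
python3 pk.py 165 90 4
```

```text
shift mm [-209.8 -118.3  220.3] turn -48.0 | tcp [ 0.5945 -0.1467  0.4202] jaw 8.6 j [ 0.51  0.3  -0.49  1.4   0.14  1.48  0.17] clk 7.45 tilt [ 9.e-04 -5.e-04 -1.e+00]
2.8 1.314 [[128. 434.]] [[345. 150.]]
2.6 1.331 [[124. 437.]] [[343. 148.]]
2.4 1.33 [[121. 440.]] [[343. 148.]]
2.2 1.312 [[118. 444.]] [[346. 150.]]
2.0 1.277 [[116. 449.]] [[351. 154.]]
1.8 1.226 [[115. 454.]] [[359. 161.]]
1.6 1.159 [[113. 459.]] [[369. 170.]]
```

View pics/s7a.png

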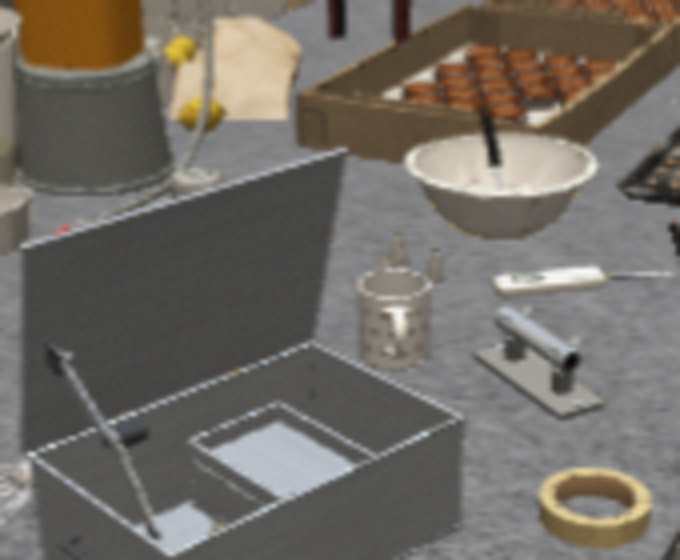

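View pics/t7a.png

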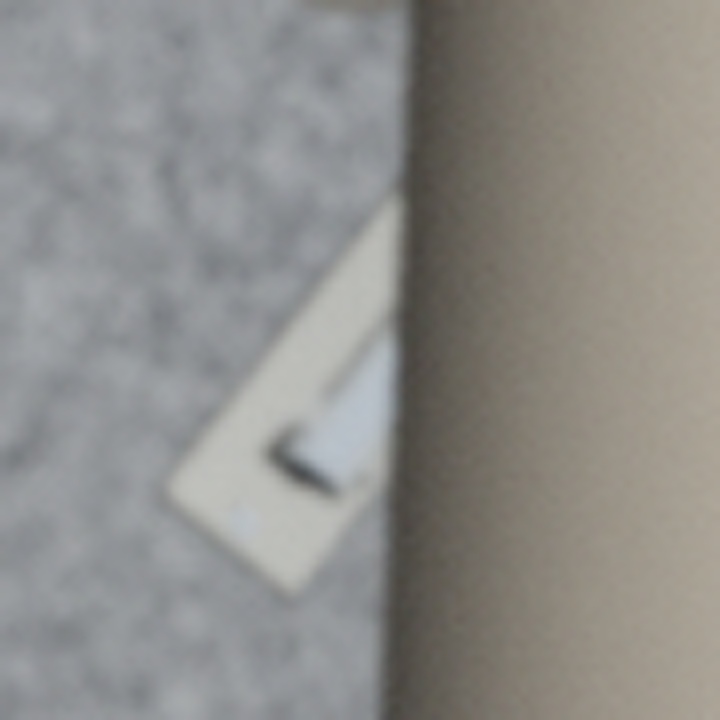

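Run:
```python
from h import *
crop("pics/top0.png","pics/t0c.png",350,180,430,250,8)
crop("pics/side0.png","pics/s0c.png",270,150,330,205,10)
```

```text
(no output)
```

View pics/t0c.png

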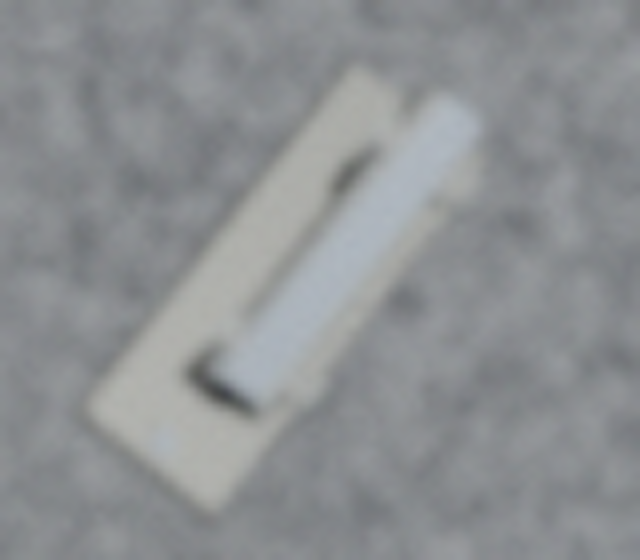

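View pics/s0c.png

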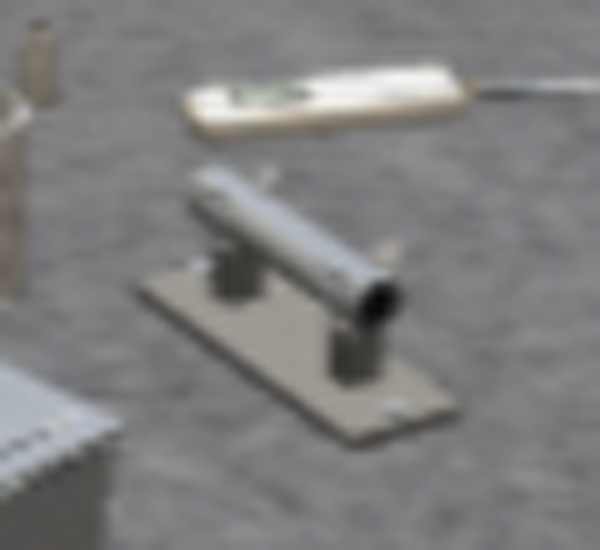

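Run:
```python
from fit import *
def cvs(l,x0,y0,s): return [((u+.5)/s-.5+x0,(v+.5)/s-.5+y0) for u,v in l]
B=[(-.085,.03,.01),(-.085,-.03,.01),(.085,.03,.01)]
b=fit([("top",B,cvs([(90,405),(210,512),(358,62)],350,180,8)),("side",B,cvs([(352,440),(458,408),(137,287)],270,150,10))],[.5,-.37,-.6])
Tt=[(-.065,0,.055),(.065,0,.055)];Ts=[(-.065,0,.052),(.065,0,.052)]
t=fit([("top",Tt,cvs([(242,387),(463,112)],350,180,8)),("side",Ts,cvs([(382,300),(203,187)],270,150,10))],[.5,-.37,-.6])
print(tri(cvs([(382,300)],270,150,10)[0],cvs([(242,390)],350,180,8)[0]),tri(cvs([(203,187)],270,150,10)[0],cvs([(463,112)],350,180,8)[0]))
```

```text
[ 0.50757546 -0.36979826 -0.59761799] [[-1.7, 0.1], [0.2, 0.7], [0.2, -0.6], [-0.5, -0.7], [0.7, -0.8], [-0.1, -1.2]]
[ 0.51423176 -0.37616874 -0.58650554] [[-0.0, 0.4], [-0.0, -0.5], [-0.5, -0.0], [0.6, -0.0]]
[ 0.45970129 -0.34185063  0.05133144] [ 0.56994905 -0.4135082   0.05059937]
```

Run:
```python
from h import *
go([.5142,-.3762,.12],np.radians(56.4))
```

```text
shift mm [-208.4 -107.2  301.9] turn -48.5 | tcp [ 0.5921 -0.1536  0.4208] jaw 7.9 j [ 0.52  0.3  -0.49  1.4   0.14  1.48  0.17] clk 7.55 tilt [-4.0e-04 -4.9e-03 -1.0e+00]
```

jog_arm --pt "-0.026 -0.013 0.037 -7 0.055" --pt "-0.052 -0.027 0.074 -14 0.055" --pt "-0.078 -0.04 0.11 -21 0.055" --pt "-0.104 -0.054 0.148 -28 0.055" --pt "-0.13 -0.067 0.185 -35 0.055" --pt "-0.156 -0.08 0.222 -42 0.055" --pt "-0.182 -0.094 0.255 -48.5 0.055" --pt "-0.208 -0.107 0.28 -48.5 0.055"

```text
clock: 8.22
ee_pos: [0.5264, -0.3451, 0.1608]
orientation: [0.0, 0.283, 0.959, 0.0]
contact_force: [0.5, -0.0, -0.0]
finger_gap: 0.622
```

jog_arm --pt "0 0 0.0 0 0.055" --pt "0 0 0.0 0 0.055"

```text
clock: 8.38
ee_pos: [0.5245, -0.3464, 0.1602]
orientation: [-0.002, 0.288, 0.957, 0.0]
contact_force: [1.0, 1.0, 0.3]
finger_gap: 0.625
```

Run:
```python
from h import *
go([.5142,-.3762,.0415],np.radians(56.4))
```

```text
shift mm [ -8.4 -30.4 118.7] turn 0.1 | tcp [ 0.5245 -0.3464  0.1602] jaw 56.5 j [ 0.87  0.52 -0.53  1.7   0.3   1.01  1.22] clk 8.38 tilt [-0.0037  0.002  -1.    ]
```

jog_arm --pt "-0.0084 -0.02 0.0 0 0.055" --pt "-0.0084 -0.0304 0.03 0 0.055" --pt "-0.0084 -0.0304 0.045 0 0.055" --pt "-0.0084 -0.0304 0.045 0 0.055"

```text
clock: 8.72
ee_pos: [0.5162, -0.3734, 0.1158]
orientation: [-0.002, 0.286, 0.958, 0.001]
contact_force: [0.3, 0.1, 1.1]
finger_gap: 0.626
```

Run:
```python
from h import *
go([.5142,-.3762,.0415],np.radians(56.4))
cv2.imwrite("pics/side8.png",robot.get_image("side")[:,:,::-1])
crop("pics/side8.png","pics/s8a.png",250,100,350,210,6)
```

```text
shift mm [-0.1 -3.5 74.3] turn 0.4 | tcp [ 0.5162 -0.3734  0.1158] jaw 56.8 j [ 0.89  0.58 -0.5   1.71  0.33  0.94  1.25] clk 8.72 tilt [-0.0025  0.0022 -1.    ]
```

View pics/s8a.png

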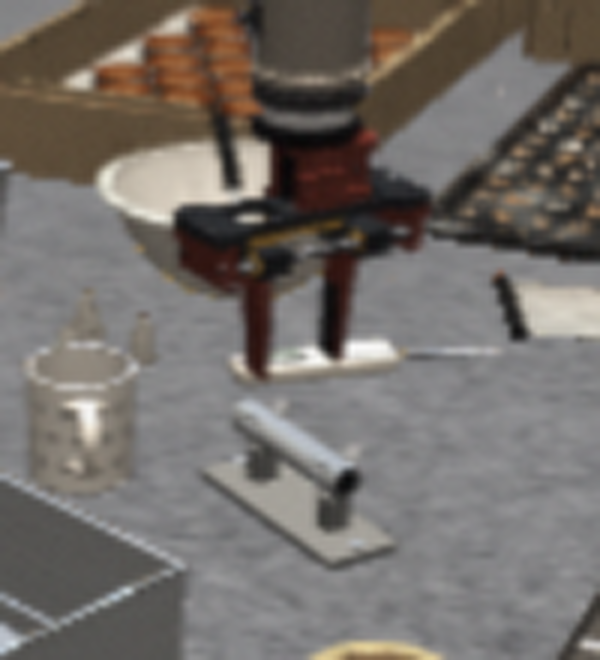

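The fingers sit above mid-tube ((300,370) against tube (295,445)) and straddle it. I descend and close.

jog_arm --pt "0 -0.0035 0.03 0.4 0.055" --pt "0 -0.0025 0.055 0.4 0.055" --pt "0 -0.0025 0.07 0.4 0.055" --pt "0 -0.0025 0.074 0.4 0.055" --pt "0 -0.0025 0.074 0.4 0.055" --pt "0 -0.0025 0.074 0.4 0.055"

```text
clock: 9.27
ee_pos: [0.5169, -0.3766, 0.0456]
orientation: [0.001, 0.289, 0.957, -0.0]
contact_force: [0.1, -0.2, 0.5]
finger_gap: 0.625
```

jog_arm --pt "0 0 0 0 0.04" --pt "0 0 0 0 0.03" --pt "0 0 0 0 0.02" --pt "0 0 0 0 0.015" --pt "0 0 0 0 0.015" --pt "0 0 0 0 0.015" --pt "0 0 0 0 0.015" --squeeze 45

```text
clock: 9.85
ee_pos: [0.517, -0.3753, 0.0449]
orientation: [0.001, 0.289, 0.957, 0.001]
contact_force: [1.6, 5.1, 6.5]
finger_gap: 0.284
```

Run:
```python
from h import *
go([.5142,-.3762,.0415],np.radians(56.4)); print(robot.read_state()['contact_force'])
```

```text
shift mm [ 1.8 -2.3  3.4] turn 0.0 | tcp [ 0.517  -0.3753  0.0449] jaw 56.4 j [ 0.87  0.67 -0.47  1.75  0.39  0.82  1.2 ] clk 9.85 tilt [ 2.2e-03  9.0e-04 -1.0e+00]
[1.60544085 5.12302495 6.48502214]
```

jog_arm --pt "0 0 -0.004 0 0.015" --pt "0 0 -0.008 0 0.015" --pt "0 0 -0.012 0 0.015" --pt "0 0 -0.018 0 0.015" --pt "0 0 -0.025 0 0.015" --pt "0 0 -0.04 0 0.015" --pt "0 0 -0.06 0 0.015" --pt "0 0 -0.06 0 0.015"

```text
clock: 10.52
ee_pos: [0.5169, -0.3794, 0.1085]
orientation: [0.003, 0.29, 0.957, -0.002]
contact_force: [0.9, -0.5, -0.9]
finger_gap: 0.284
```

Run:
```python
from h import *
print(robot.read_state()['contact_force'])
for n in("side","top"):cv2.imwrite(f"pics/{n}9.png",robot.get_image(n)[:,:,::-1])
crop("pics/side9.png","pics/s9a.png",250,100,350,210,6)
e=robot.read_state()['ee_pos'];print(e,(proj("side",e)-[250,100])*6)
```

```text
[ 0.85621892 -0.5204843  -0.87917737]
[ 0.51536953 -0.37830326  0.10525756] [[294.68859744 373.8443747 ]]
```

View pics/s9a.png

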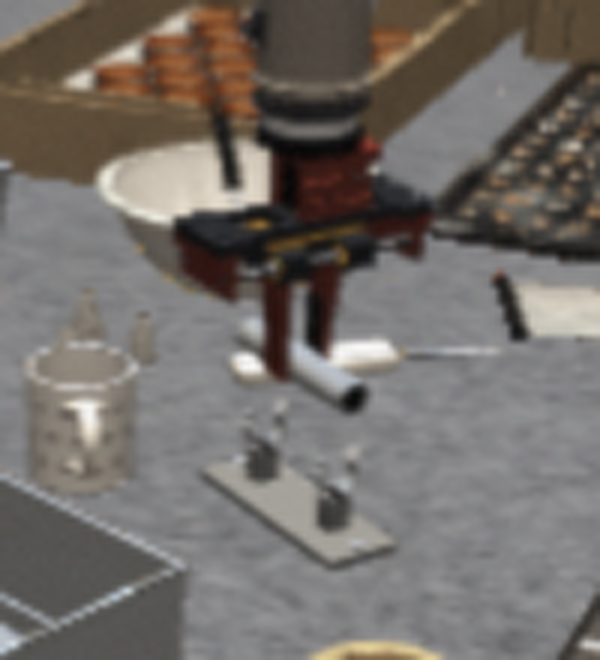

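Run:
```python
from h import *
e=robot.read_state()['ee_pos']; a=np.radians(-33.6);u=np.array([np.cos(a),np.sin(a),0])
for s in(-.075,-.065,-.055):
  for h in (0,.007,.014): print(s,h,((proj("side",e+u*s+[0,0,h])-[250,100]+.5)*6).round(0), "far",((proj("side",e+u*(s+.13)+[0,0,h])-[250,100]+.5)*6).round(0))
go(c2w([-12,-50,220]),CH[2]+np.pi/2); print(c2w([-12,-50,220]))
```

```text
-0.075 0 [[359. 415.]] far [[256. 350.]]
-0.075 0.007 [[360. 406.]] far [[256. 342.]]
-0.075 0.014 [[360. 397.]] far [[256. 333.]]
-0.065 0 [[351. 410.]] far [[248. 346.]]
-0.065 0.007 [[351. 401.]] far [[248. 337.]]
-0.065 0.014 [[352. 392.]] far [[249. 328.]]
-0.055 0 [[342. 405.]] far [[241. 341.]]
-0.055 0.007 [[343. 396.]] far [[241. 332.]]
-0.055 0.014 [[343. 387.]] far [[241. 324.]]
shift mm [ 155.3  356.6 -115.7] turn -14.0 | tcp [ 0.5154 -0.3783  0.1053] jaw 56.3 j [ 0.89  0.59 -0.5   1.72  0.34  0.92  1.24] clk 10.62 tilt [ 0.0012 -0.0027 -1.    ]
[0.58391876 0.00479049 0.22      ]
```

Run:
```python
from h import *
go(c2w([-30,-260,210]),CH[2]+np.pi/2);go(c2w([-12,-50,210]),CH[2]+np.pi/2)
```

```text
shift mm [ 122.1  148.4 -105.3] turn -14.0 | tcp [ 0.5154 -0.3783  0.1053] jaw 56.3 j [ 0.89  0.59 -0.5   1.72  0.34  0.92  1.24] clk 10.62 tilt [ 0.0012 -0.0027 -1.    ]
shift mm [ 155.3  356.6 -105.7] turn -14.0 | tcp [ 0.5154 -0.3783  0.1053] jaw 56.3 j [ 0.89  0.59 -0.5   1.72  0.34  0.92  1.24] clk 10.62 tilt [ 0.0012 -0.0027 -1.    ]
```

jog_arm --pt "0.015 0.01 -0.02 -2 0.015" --pt "0.035 0.03 -0.045 -4 0.015" --pt "0.06 0.055 -0.075 -8 0.015" --pt "0.085 0.085 -0.1 -12 0.015" --pt "0.11 0.115 -0.108 -14 0.015" --pt "0.122 0.15 -0.108 -14 0.015" --pt "0.127 0.18 -0.108 -14 0.015" --pt "0.132 0.21 -0.108 -14 0.015"

```text
clock: 11.28
ee_pos: [0.5213, -0.1273, 0.212]
orientation: [-0.0, 0.17, 0.985, -0.001]
contact_force: [0.3, 0.1, -1.4]
finger_gap: 0.283
```

jog_arm --pt "0.004 0.03 0 0 0.015" --pt "0.008 0.06 0 0 0.015" --pt "0.013 0.09 0 0 0.015" --pt "0.018 0.12 0 0 0.015" --pt "0.022 0.14 0 0 0.015" --pt "0.022 0.146 0 0 0.015" --pt "0.022 0.146 0 0 0.015"

```text
clock: 11.87
ee_pos: [0.55, 0.0174, 0.2115]
orientation: [-0.0, 0.169, 0.986, -0.0]
contact_force: [-0.2, 0.4, -0.2]
finger_gap: 0.284
```

Run:
```python
from h import *
go(c2w([-12,-50,65]),CH[2]+np.pi/2)
for n in("side","top"):cv2.imwrite(f"pics/{n}10.png",robot.get_image(n)[:,:,::-1])
crop("pics/side10.png","pics/s10a.png",170,70,310,210,5)
s=robot.read_state();print(s['contact_force'],s['finger_gap'],w2c(s['ee_pos']))
```

```text
shift mm [-36.3  -0.6 146.4] turn 0.3 | tcp [0.55   0.0174 0.2115] jaw 70.5 j [ 0.45  0.38 -0.74  1.83  0.29  1.05  0.83] clk 11.87 tilt [-8.e-04  1.e-04 -1.e+00]
[-0.00330887  0.02796906 -1.02776139] 0.28877913283145296 [-47.27269249 -52.54152482 211.35182738]
```

View pics/s10a.png

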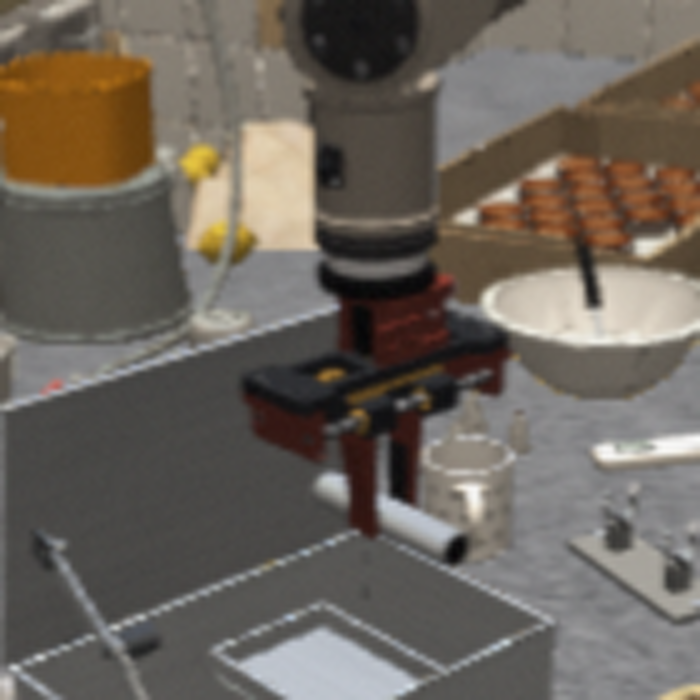

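jog_arm --pt "-0.015 0 0.01 0.3 0.015" --pt "-0.03 -0.0 0.035 0.3 0.015" --pt "-0.033 -0.0 0.065 0.3 0.015" --pt "-0.033 -0.0 0.09 0.3 0.015" --pt "-0.033 -0.0 0.11 0.3 0.015" --pt "-0.033 -0.0 0.125 0.3 0.015" --pt "-0.033 -0.0 0.132 0.3 0.015" --pt "-0.033 -0.0 0.136 0.3 0.015"

```text
clock: 12.63
ee_pos: [0.5805, 0.0028, 0.0747]
orientation: [-0.001, 0.174, 0.985, -0.001]
contact_force: [-0.0, 0.7, -0.8]
finger_gap: 0.285
```

Run:
```python
from h import *
go(c2w([-15,-50,65]),CH[2]+np.pi/2)
s=robot.read_state();print(s['contact_force'],s['finger_gap'],w2c(s['ee_pos']))
cv2.imwrite("pics/side11.png",robot.get_image("side")[:,:,::-1])
crop("pics/side11.png","pics/s11a.png",170,90,310,230,5)
```

```text
shift mm [0.4 3.  9.7] turn -0.3 | tcp [0.5805 0.0028 0.0747] jaw 69.9 j [ 0.37  0.59 -0.64  1.87  0.46  0.84  0.72] clk 12.63 tilt [-0.0021 -0.0011 -1.    ]
[-0.03854994  0.67083085 -0.80738558] 0.28527315925008495 [-14.55870278 -53.00497528  74.73126867]
```

View pics/s11a.png

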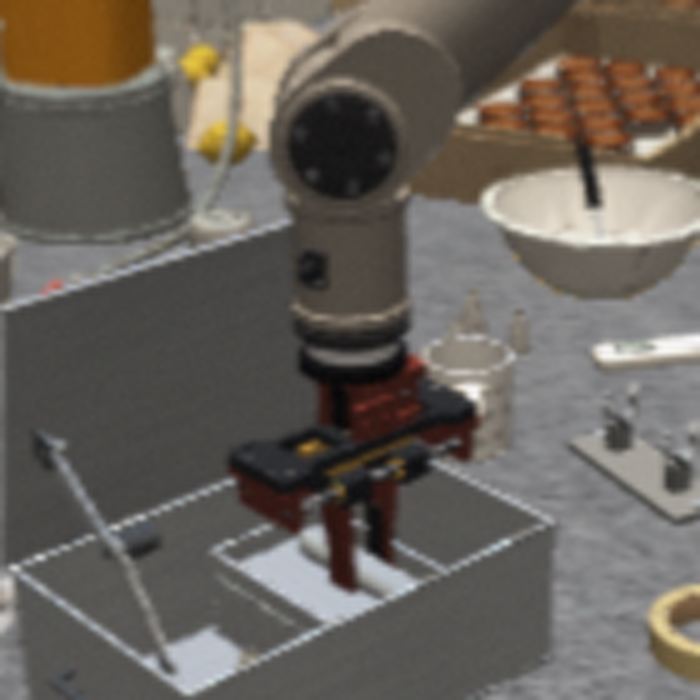

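jog_arm --pt "0 0.002 0.003 0 0.015" --pt "0 0.003 0.006 0 0.015" --pt "0 0.003 0.008 0 0.015" --pt "0 0.003 0.009 0 0.015" --pt "0 0.003 0.009 0 0.015" --pt "0 0.003 0.009 0 0.015"

```text
clock: 13.18
ee_pos: [0.5824, 0.008, 0.0673]
orientation: [0.0, 0.173, 0.985, -0.0]
contact_force: [0.3, -0.2, -1.3]
finger_gap: 0.286
```

jog_arm --pt "0 0 0.001 0 0.015" --pt "0 0 0.002 0 0.015" --pt "0 0 0.003 0 0.015" --pt "0 0 0.003 0 0.015" --pt "0 0 0.003 0 0.015"

```text
clock: 13.6
ee_pos: [0.5822, 0.008, 0.064]
orientation: [-0.0, 0.173, 0.985, -0.0]
contact_force: [-0.5, 0.6, -2.8]
finger_gap: 0.288
```

jog_arm --pt "0 0 0.001 0 0.015" --pt "0 0 0.002 0 0.015" --pt "0 0 0.002 0 0.015" --pt "0 0 0.002 0 0.015"

```text
clock: 13.93
ee_pos: [0.5824, 0.008, 0.0638]
orientation: [0.0, 0.173, 0.985, -0.001]
contact_force: [-5.8, -1.6, 15.5]
finger_gap: 0.285
```

Contact with the floor (15 N up). I ease off 1.5 mm and release.

jog_arm --pt "0 0 -0.0015 0 0.02" --pt "0 0 -0.0015 0 0.03" --pt "0 0 -0.0015 0 0.045" --pt "0 0 -0.0015 0 0.045" --pt "0 0 -0.0015 0 0.045" --pt "0 0 -0.006 0 0.045"

```text
clock: 14.43
ee_pos: [0.5816, 0.0079, 0.0673]
orientation: [-0.001, 0.173, 0.985, -0.0]
contact_force: [-0.3, -0.6, -0.0]
finger_gap: 0.512
```

jog_arm --pt "0 0 -0.01 0 0.045" --pt "0 0 -0.03 0 0.045" --pt "0 0 -0.06 0 0.045" --pt "0.02 0 -0.09 0 0.045" --pt "0.05 0 -0.11 0 0.03" --pt "0.07 0 -0.12 0 0.0" --pt "0.07 0 -0.12 0 0.0"

```text
clock: 15.02
ee_pos: [0.5147, 0.0341, 0.1913]
orientation: [0.002, 0.171, 0.985, -0.0]
contact_force: [0.1, 0.5, -1.6]
finger_gap: 0.327
```

```bash
python3 - <<'E'
from h import *
s=robot.read_state();print(s['contact_force'],s['finger_gap'],w2c(s['ee_pos']))
for n in("side","top"):cv2.imwrite(f"pics/{n}12.png",robot.get_image(n)[:,:,::-1])
crop("pics/side12.png","pics/s12a.png",170,90,310,230,5)
crop("pics/top12.png","pics/t12a.png",160,60,320,210,5)
E
python3 pk.py 170 90 5
```

```text
[ 0.07493337  0.46484042 -1.60415871] 0.3268433268697153 [-87.07140621 -45.80056523 191.32665959]
2.8 1.314 [[135. 542.]] [[407. 188.]]
2.6 1.331 [[130. 546.]] [[404. 185.]]
2.4 1.33 [[126. 550.]] [[404. 185.]]
2.2 1.312 [[123. 555.]] [[407. 188.]]
2.0 1.277 [[120. 561.]] [[414. 193.]]
1.8 1.226 [[118. 567.]] [[424. 201.]]
1.6 1.159 [[117. 574.]] [[436. 213.]]
```

View pics/s12a.png

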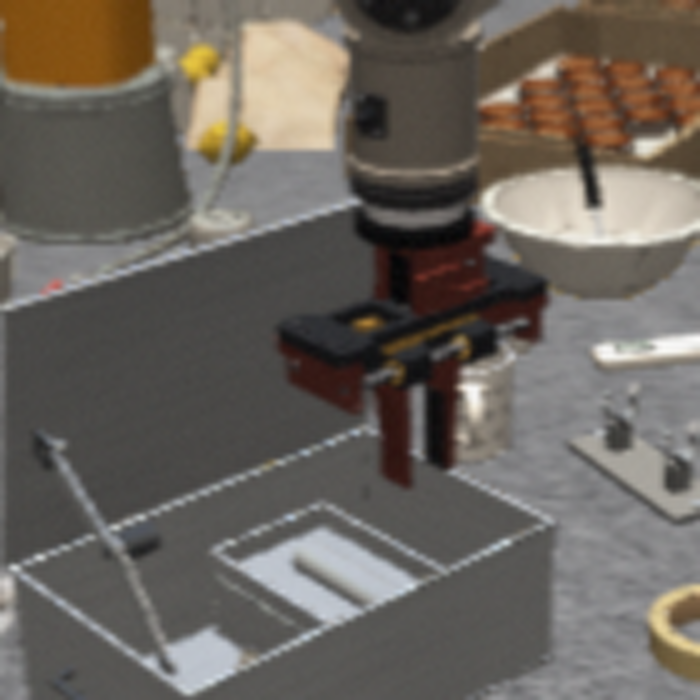

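View pics/t12a.png

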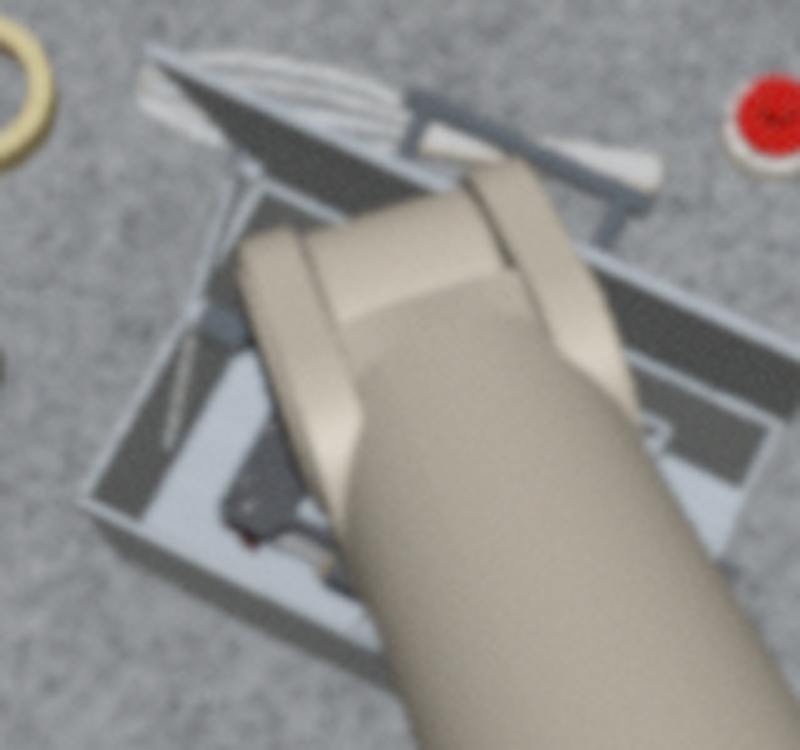

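Run:
```python
from h import *
f=lambda u,v,x0,y0,s:((u+.5)/s-.5+x0,(v+.5)/s-.5+y0)
print("pin",w2c(tri(f(135,540,170,90,5),f(224,328,160,60,5))))
print("knee link",w2c(tri(f(118,548,170,90,5),f(194,318,160,60,5))))
print("pivot",w2c(tri(f(166,666,170,90,5),f(172,442,160,60,5))))
print("lid att",w2c(tri(f(55,448,170,90,5),f(248,172,160,60,5))))
# tube far end at side (300,560)
print("tube far end", w2c(onz("side",[f(303,560,170,90,5)],.075)[0]))
print("lid edge top corner L", w2c(tri(f(8,305,170,90,5),f(150,45,160,60,5))))
print("bar ends", w2c(onz("top",[f(412,95,160,60,5)],.292)[0]),w2c(onz("top",[f(650,205,160,60,5)],.292)[0]))
```

```text
pin [  2.8925139  121.21420635 168.14834196]
knee link [-1.51358698e-01  1.36723740e+02  1.69780711e+02]
pivot [-47.00878089 136.91202935 100.95714589]
lid att [ 66.62396639 135.02333309 216.27987193]
tube far end [ 35.74139324 -38.53099596  75.        ]
lid edge top corner L [ 54.23930904 161.94896175 328.41816561]
bar ends [102.93797507  59.42006833 292.        ] [102.9117296  -61.16485284 292.        ]
```

Run:
```python
from h import *
s=robot.read_state();print(s['finger_gap'],w2c(s['ee_pos']))
go(c2w([-50,135,185]),CH[2]+np.pi/2)
```

```text
0.23531105405792416 [-84.35791247 -47.25774623 189.30845171]
shift mm [-33.9 182.4   4.4] turn -0.2 | tcp [0.5167 0.0318 0.1893] jaw 70.1 j [ 0.45  0.35 -0.76  1.93  0.29  0.98  0.78] clk 15.12 tilt [ 0.0024 -0.001  -1.    ]
```

jog_arm --pt "0.0 0.025 0.0 -0.2 0" --pt "0.0 0.055 0.0 -0.2 0" --pt "-0.008 0.085 0.0 -0.2 0" --pt "-0.016 0.115 0.0 -0.2 0" --pt "-0.025 0.145 0.0 -0.2 0" --pt "-0.033 0.168 0.0 -0.2 0" --pt "-0.034 0.182 0.004 -0.2 0" --pt "-0.034 0.182 0.004 -0.2 0"

```text
clock: 15.78
ee_pos: [0.6113, 0.1945, 0.1824]
orientation: [-0.001, 0.17, 0.985, 0.001]
contact_force: [0.4, 0.0, -1.2]
finger_gap: 0.01
```

jog_arm --pt "0 0 0 0 0" --pt "0 0 0 0 0"

```text
clock: 15.95
ee_pos: [0.6105, 0.19, 0.1832]
orientation: [-0.001, 0.172, 0.985, -0.001]
contact_force: [-0.8, -0.6, 0.1]
finger_gap: 0.004
```

Run:
```python
from h import *
s=robot.read_state();print(s['finger_gap'],w2c(s['ee_pos']),s['contact_force'])
go(c2w([-42,135,137]),CH[2]+np.pi/2)
for n in("side","top"):cv2.imwrite(f"pics/{n}13.png",robot.get_image(n)[:,:,::-1])
crop("pics/side13.png","pics/s13a.png",150,90,290,230,5)
crop("pics/top13.png","pics/t13a.png",160,60,320,210,5)
```

```text
0.003707498595929158 [-49.57423573 133.29325525 183.23994072] [-0.80188321 -0.57702902  0.07383113]
shift mm [-7.6  1.8 46.2] turn -0.0 | tcp [0.6105 0.19   0.1832] jaw 70.2 j [ 0.11  0.56 -0.72  1.65  0.4   1.1   0.5 ] clk 15.95 tilt [-0.0013 -0.0011 -1.    ]
```

View pics/s13a.png

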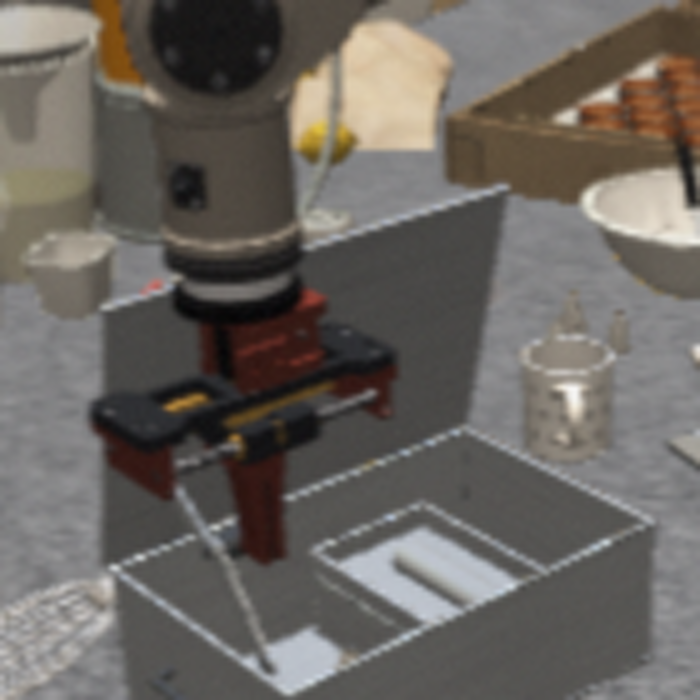

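View pics/t13a.png

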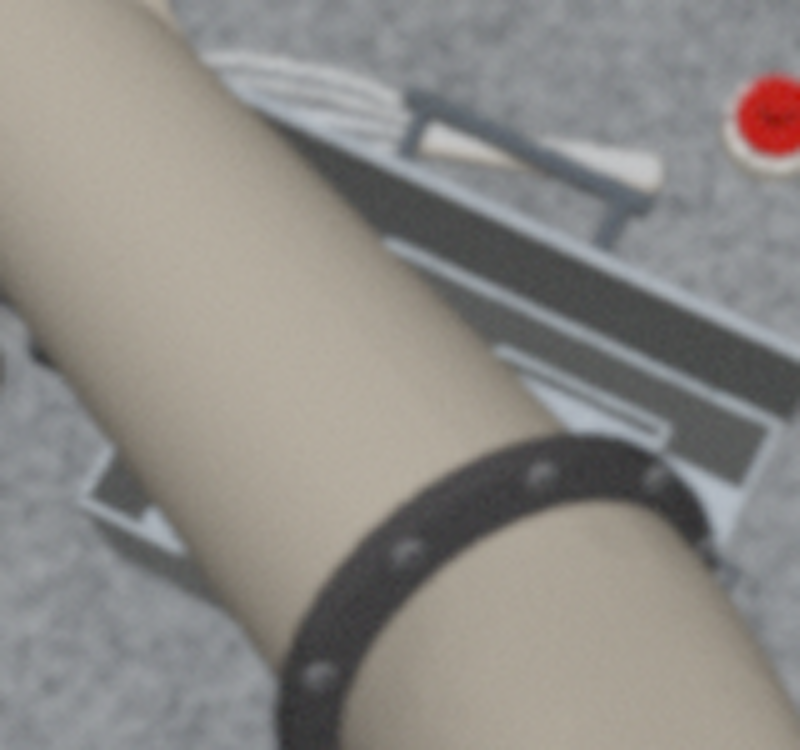

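jog_arm --pt "0 0.002 0.015 0 0" --pt "0 0.003 0.03 0 0" --pt "0 0.003 0.04 0 0" --pt "-0.004 0.003 0.045 0 0" --pt "-0.0076 0.003 0.046 0 0" --pt "-0.0076 0.003 0.046 0 0"

```text
clock: 16.55
ee_pos: [0.6192, 0.1908, 0.1372]
orientation: [-0.0, 0.172, 0.985, -0.0]
contact_force: [-0.7, 1.1, 0.3]
finger_gap: 0.004
```

Run:
```python
from h import *
s=robot.read_state();print(s['finger_gap'],w2c(s['ee_pos']),s['contact_force'])
cv2.imwrite("pics/side14.png",robot.get_image("side")[:,:,::-1])
crop("pics/side14.png","pics/s14a.png",150,120,250,240,6)
```

```text
0.0038263534416364832 [-41.56495468 136.97201597 137.23907814] [-0.72715623  1.06871136  0.31831294]
```

View pics/s14a.png

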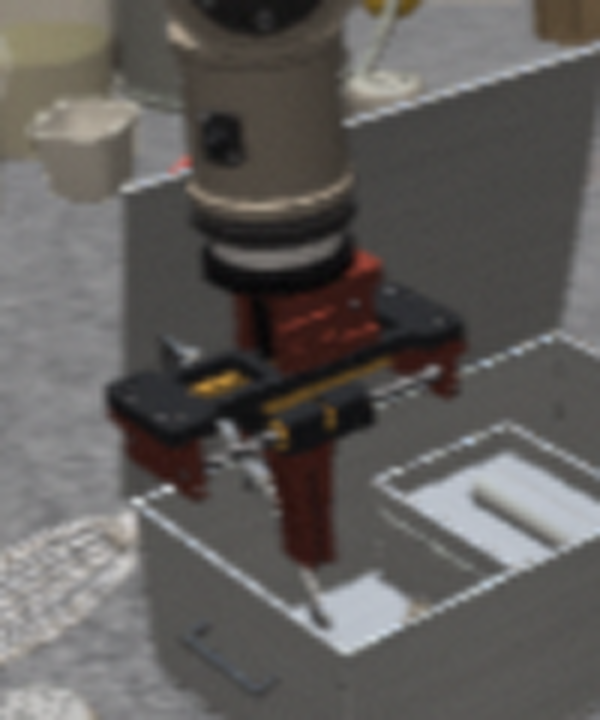

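jog_arm --pt "-0.002 -0.001 0.001 0 0" --pt "-0.004 -0.002 0.002 0 0" --pt "-0.006 -0.002 0.004 0 0" --pt "-0.008 -0.002 0.006 0 0" --pt "-0.01 -0.002 0.008 0 0" --pt "-0.01 -0.002 0.008 0 0"

```text
clock: 17.1
ee_pos: [0.6283, 0.1872, 0.1314]
orientation: [0.001, 0.171, 0.985, 0.001]
contact_force: [-3.1, 1.5, 6.2]
finger_gap: 0.005
```

```bash
cat > lk.py <<'E'
from h import *
import sys
n=sys.argv[1]
s=robot.read_state();print(s['clock'],w2c(s['ee_pos']).round(1),s['contact_force'].round(1),s['finger_gap'])
cv2.imwrite(f"pics/side{n}.png",robot.get_image("side")[:,:,::-1])
crop(f"pics/side{n}.png",f"pics/s{n}a.png",150,90,290,230,5)
E
python3 lk.py 15; python3 pk.py 150 90 5
```

```text
17.1 [-31.8 136.7 131.4] [-3.1  1.5  6.2] 0.004555567271546502
2.8 1.314 [[235. 542.]] [[507. 188.]]
2.6 1.331 [[230. 546.]] [[504. 185.]]
2.4 1.33 [[226. 550.]] [[504. 185.]]
2.2 1.312 [[223. 555.]] [[507. 188.]]
2.0 1.277 [[220. 561.]] [[514. 193.]]
1.8 1.226 [[218. 567.]] [[524. 201.]]
1.6 1.159 [[217. 574.]] [[536. 213.]]
```

View pics/s15a.png

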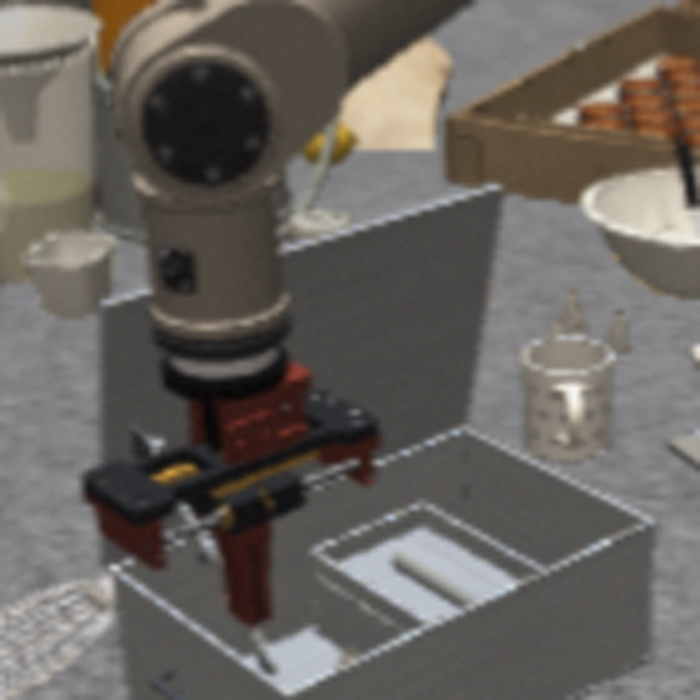

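jog_arm --pt "-0.0015 0 0.0015 0 0" --pt "-0.003 0 0.003 0 0" --pt "-0.0045 0 0.0045 0 0" --pt "-0.006 0 0.006 0 0" --pt "-0.007 0 0.0075 0 0" --pt "-0.008 0 0.009 0 0" --pt "-0.008 0 0.009 0 0"

```text
clock: 17.73
ee_pos: [0.6359, 0.1845, 0.1233]
orientation: [0.001, 0.171, 0.985, 0.001]
contact_force: [-2.0, -1.3, 10.0]
finger_gap: 0.012
```

```bash
python3 lk.py 16
```

```text
17.7333 [-23.8 136.7 123.3] [-2.  -1.3 10. ] 0.012113726418099132
```

View pics/s16a.png

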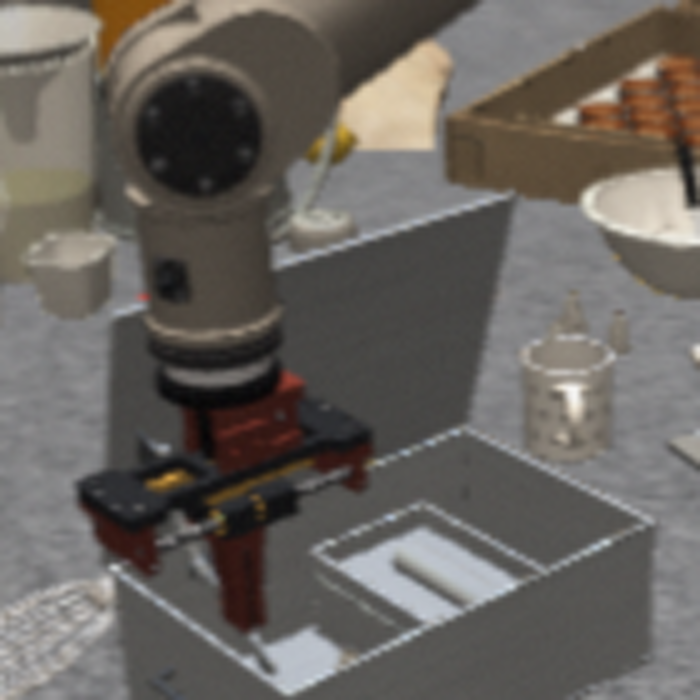

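jog_arm --pt "-0.0005 0 0.0015 0 0" --pt "-0.001 0 0.003 0 0" --pt "-0.0015 0 0.0045 0 0" --pt "-0.002 0 0.006 0 0" --pt "-0.002 0 0.006 0 0"

```text
clock: 18.2
ee_pos: [0.6388, 0.1835, 0.118]
orientation: [0.002, 0.172, 0.985, 0.001]
contact_force: [-1.5, -1.6, 12.9]
finger_gap: 0.032
```

```bash
python3 lk.py 17
```

```text
18.2 [-20.7 136.7 118. ] [-1.5 -1.6 12.9] 0.0317037061298432
```

View pics/s17a.png

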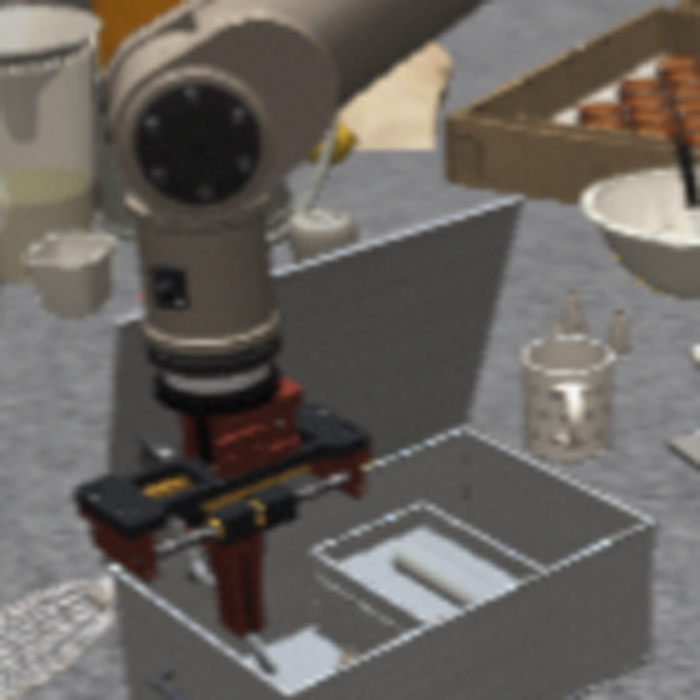

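jog_arm --pt "0 0 -0.005 0 0" --pt "0.001 -0.004 -0.007 0 0" --pt "0 -0.008 -0.006 0 0" --pt "0 -0.008 0.0 0 0" --pt "0 -0.008 0.003 0 0" --pt "-0.001 -0.008 0.005 0 0" --pt "-0.001 -0.008 0.006 0 0" --pt "-0.001 -0.008 0.006 0 0" --squeeze 50

```text
clock: 18.92
ee_pos: [0.6397, 0.1831, 0.1159]
orientation: [0.005, 0.17, 0.985, 0.007]
contact_force: [2.1, 10.4, 20.8]
finger_gap: 0.024
```

```bash
python3 lk.py 18
```

```text
18.9167 [-19.7 136.6 115.9] [ 2.1 10.4 20.8] 0.02430221978405915
```

View pics/s18a.png

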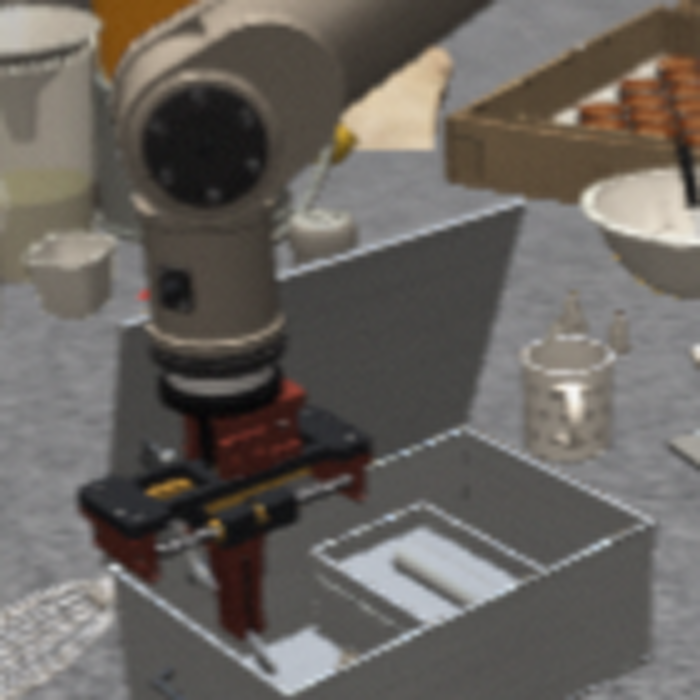

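jog_arm --pt "0 0.006 0 0 0" --pt "0 0.008 0.0015 0 0" --pt "0 0.008 0.003 0 0" --pt "0 0.008 0.0045 0 0" --pt "0 0.008 0.006 0 0" --pt "0 0.008 0.006 0 0"

```text
clock: 19.47
ee_pos: [0.6419, 0.1824, 0.1109]
orientation: [0.005, 0.172, 0.985, 0.0]
contact_force: [-7.6, -8.3, 39.5]
finger_gap: 0.029
```

```bash
python3 lk.py 19
```

```text
19.4667 [-17.4 136.8 110.9] [-7.6 -8.3 39.5] 0.028777569810279607
```

View pics/s19a.png

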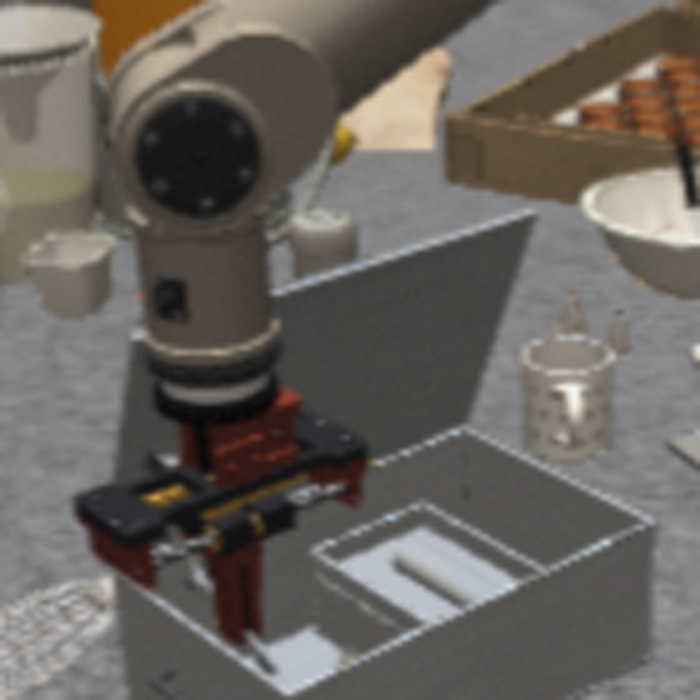

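jog_arm --pt "0 0 -0.003 0 0.008" --pt "0 0 -0.004 0 0.012" --pt "0.002 0 -0.004 0 0.012" --pt "0.002 0 -0.004 0 0.012" --pt "0.002 0 -0.004 0 0.012"

```text
clock: 19.93
ee_pos: [0.6351, 0.1832, 0.1061]
orientation: [-0.001, 0.171, 0.985, -0.0]
contact_force: [0.3, -0.1, 1.3]
finger_gap: 0.137
```

```bash
python3 lk.py 20
```

```text
19.9333 [-24.  135.2 106.1] [ 0.3 -0.1  1.3] 0.1374817355937467
```

View pics/s20a.png

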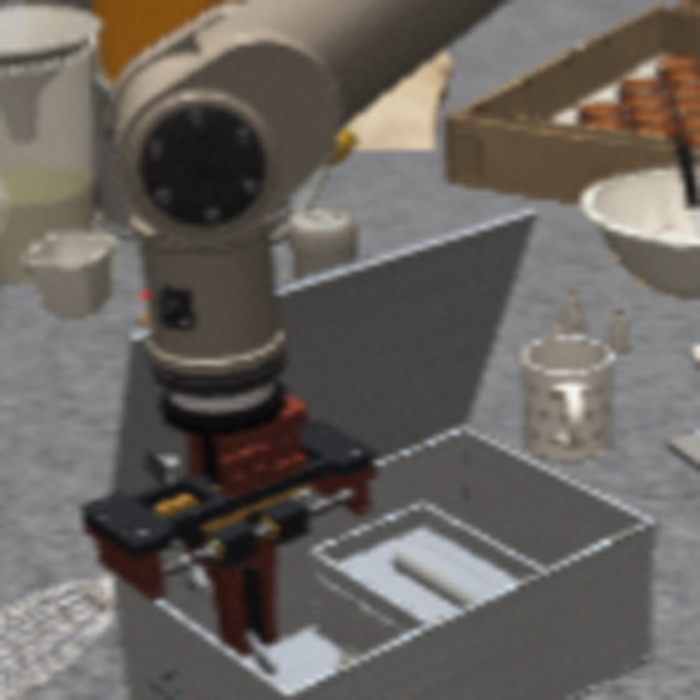

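jog_arm --pt "0.001 0 -0.008 0 0.012" --pt "0.004 0 -0.025 0 0.012" --pt "0.015 0 -0.05 0 0.012" --pt "0.04 0 -0.08 0 0.012" --pt "0.075 0 -0.1 0 0.026" --pt "0.1 0 -0.14 0 0.026" --pt "0.11 0 -0.18 0 0.026" --pt "0.11 0 -0.22 0 0.026"

```text
clock: 20.65
ee_pos: [0.5285, 0.2225, 0.3271]
orientation: [-0.0, 0.169, 0.986, -0.0]
contact_force: [2.3, 0.2, 0.1]
finger_gap: 0.296
```

```bash
python3 lk.py 21
python3 - <<'E'
from h import *
cv2.imwrite("pics/top21.png",robot.get_image("top")[:,:,::-1])
crop("pics/top21.png","pics/t21a.png",160,60,320,210,5)
E
```

```text
20.65 [-137.7  136.2  327.1] [2.3 0.2 0.1] 0.29557069584138584
```

View pics/s21a.png

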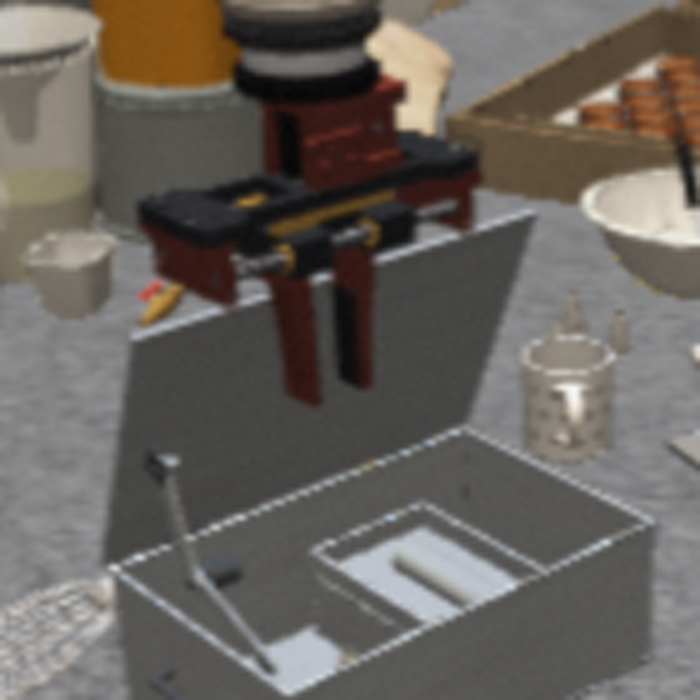

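View pics/t21a.png

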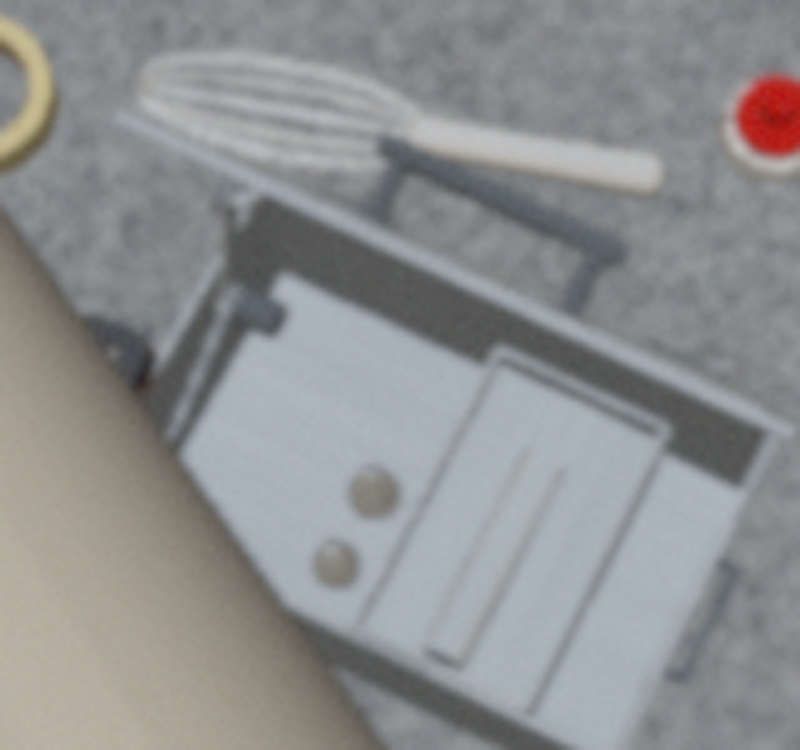

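Run:
```python
from h import *
from scipy.optimize import minimize_scalar
f=lambda u,v,x0,y0,s:((u+.5)/s-.5+x0,(v+.5)/s-.5+y0)
t1=w2c(onz("top",[f(547,457,160,60,5)],.071)[0]);t2=w2c(onz("top",[f(448,658,160,60,5)],.071)[0]);print("tube",t1,t2,(t1+t2)/2)
# lid angle
def e(t):
    P=[c2w(barpos(t)+[0,62,0]),c2w(barpos(t)-[0,62,0])]
    E=[c2w([105-213*np.cos(t)+6*np.sin(t),y,122+213*np.sin(t)+6*np.cos(t)]) for y in(160,-160)]
    r=np.r_[(proj("top",P)-[f(387,145,160,60,5),f(622,252,160,60,5)]).ravel(),(proj("side",E)-[f(132,340,150,90,5),f(535,213,150,90,5)]).ravel(),(proj("top",E)-[f(122,118,160,60,5),f(790,430,160,60,5)]).ravel()]
    e.r=r; return (r**2).sum()
m=minimize_scalar(e,bounds=(.9,1.35),method='bounded');e(m.x);print(m.x,e.r.round(1));b=barpos(m.x);print("bar",b)
s=robot.read_state()
go(c2w([b[0],0,370]),CH[2])
```

```text
tube [ 46.50149033 -49.03641326  71.        ] [-82.82311447 -51.35432201  71.        ] [-18.16081207 -50.19536764  71.        ]
1.1507333759135197 [-1.5  0.1  0.5  1.5  1.4 -1.5 -0.6 -0.9  0.4 -0.5 -0.6 -0.5]
bar [ 75.14563527   0.         289.3759747 ]
shift mm [-208.5 -139.5  -36.1] turn -89.9 | tcp [0.5337 0.224  0.3331] jaw 70.4 j [ 0.14  0.33 -0.82  1.62  0.25  1.29  0.51] clk 20.75 tilt [ 0.0123  0.0048 -0.9999]
```

jog_arm --pt "0 0 -0.03 7 0.03" --pt "0 -0.01 -0.06 14 0.03" --pt "-0.02 -0.025 -0.07 21 0.03" --pt "-0.045 -0.04 -0.07 28 0.03" --pt "-0.075 -0.06 -0.07 35 0.03" --pt "-0.105 -0.08 -0.07 42 0.03" --pt "-0.135 -0.1 -0.07 49 0.03" --pt "-0.165 -0.12 -0.07 56 0.03"

```text
clock: 21.42
ee_pos: [0.6476, 0.0506, 0.3952]
orientation: [0.0, 0.616, 0.788, 0.0]
contact_force: [-0.0, 0.3, -0.2]
finger_gap: 0.339
```

Run:
```python
from h import *
go(c2w([77,0,370]),CH[2])
```

```text
shift mm [-36.8  28.9  25.3] turn 33.7 | tcp [0.6476 0.0506 0.3952] jaw 14.0 j [ 0.21  0.39 -0.56  1.35  0.2   1.46 -0.09] clk 21.42 tilt [ 0.0011  0.     -1.    ]
```

jog_arm --pt "-0.01 0.008 0 7 0.028" --pt "-0.02 0.016 0 14 0.028" --pt "-0.03 0.023 0 21 0.028" --pt "-0.037 0.029 0 28 0.028" --pt "-0.037 0.029 0.01 33.7 0.028" --pt "-0.037 0.029 0.025 33.7 0.028" --pt "-0.037 0.029 0.025 33.7 0.028" --pt "-0.037 0.029 0.025 33.7 0.028"

```text
clock: 22.08
ee_pos: [0.6838, 0.0233, 0.3692]
orientation: [-0.0, 0.816, 0.578, -0.0]
contact_force: [0.0, 0.2, 0.2]
finger_gap: 0.319
```

```bash
python3 lk.py 22
python3 - <<'E'
from h import *
go(c2w([78,0,279]),CH[2])
cv2.imwrite("pics/top22.png",robot.get_image("top")[:,:,::-1])
crop("pics/top22.png","pics/t22a.png",160,60,320,210,5)
E
```

```text
22.0833 [ 75.8   1.1 369.2] [0.  0.2 0.2] 0.31873608868357983
shift mm [-1.4  1.8 91. ] turn 0.4 | tcp [0.6843 0.0234 0.37  ] jaw -19.4 j [ 0.16  0.44 -0.43  1.3   0.18  1.43 -0.6 ] clk 22.13 tilt [ 4.e-04  3.e-04 -1.e+00]
```

View pics/s22a.png

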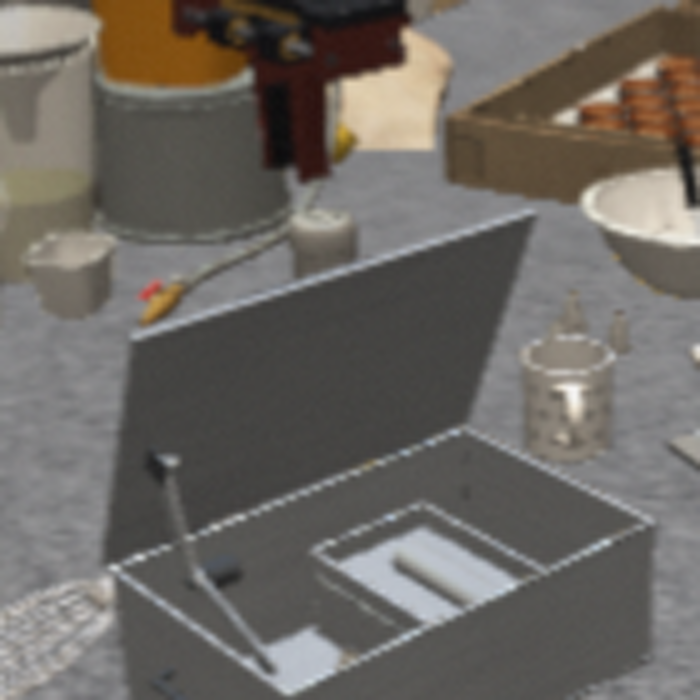

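View pics/t22a.png

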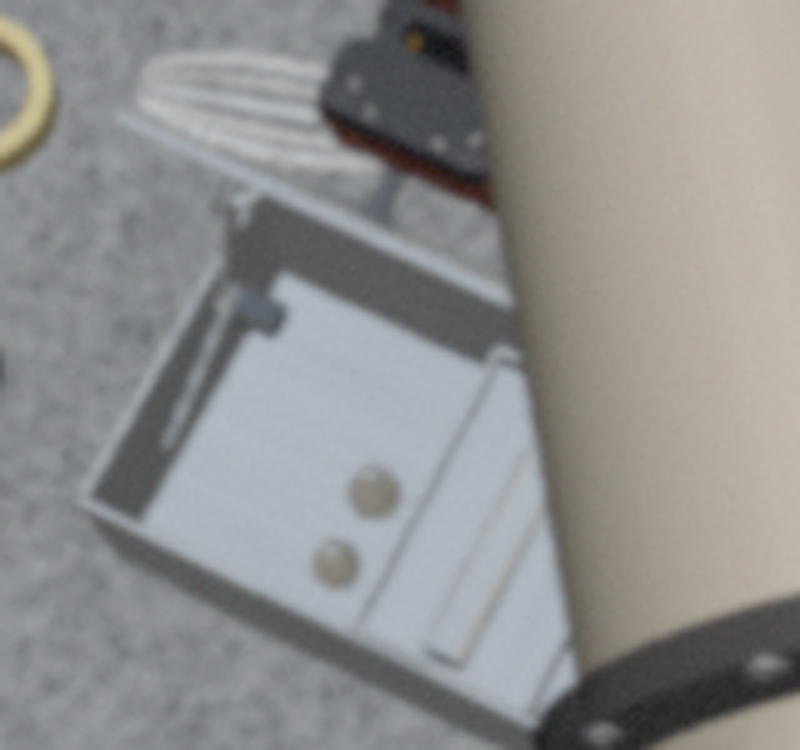

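jog_arm --pt "0 0.001 0.02 0.4 0.028" --pt "0 0.002 0.045 0.4 0.028" --pt "0 0.002 0.06 0.4 0.028" --pt "0 0.002 0.068 0.4 0.028" --pt "0 0.002 0.072 0.4 0.028" --pt "0 0.002 0.076 0.4 0.028" --pt "0 0.002 0.078 0.4 0.028"

```text
clock: 22.77
ee_pos: [0.6868, 0.0226, 0.292]
orientation: [0.0, 0.818, 0.575, 0.001]
contact_force: [0.0, -0.2, 0.5]
finger_gap: 0.319
```

```bash
python3 lk.py 23;python3 - <<'E'
from h import *
go(c2w([78,0,277]),CH[2])
E
```

```text
22.7667 [ 78.8   1.5 292. ] [ 0.  -0.2  0.5] 0.31852367332231174
shift mm [-1.3 -0.7 14.6] turn -0.1 | tcp [0.6866 0.0225 0.2916] jaw -19.8 j [ 0.17  0.48 -0.43  1.42  0.2   1.28 -0.62] clk 22.82 tilt [ 1.1e-03  2.0e-04 -1.0e+00]
```

View pics/s23a.png

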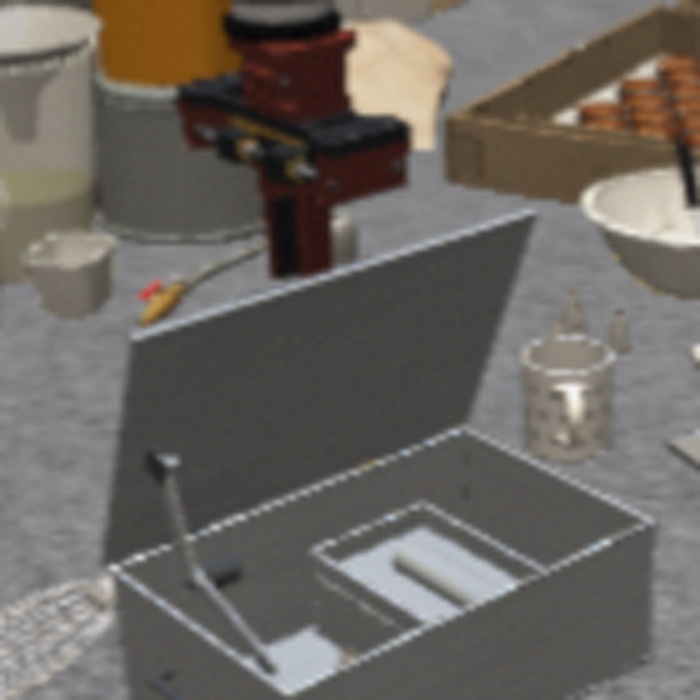

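jog_arm --pt "0 0 0.004 0 0.028" --pt "0 0 0.008 0 0.028" --pt "0 0 0.012 0 0.028" --pt "0 0 0.014 0 0.028" --pt "0 0 0.014 0 0.028"

```text
clock: 23.23
ee_pos: [0.686, 0.0223, 0.2763]
orientation: [-0.0, 0.818, 0.575, -0.0]
contact_force: [-0.9, -0.2, -0.6]
finger_gap: 0.322
```

jog_arm --pt "0 0 0 0 0.02" --pt "0 0 0 0 0.012" --pt "0 0 0 0 0.005" --pt "0 0 0 0 0.005" --pt "0 0 0 0 0.005" --pt "0 0 0 0 0.005" --squeeze 20

```text
clock: 23.73
ee_pos: [0.6862, 0.0226, 0.2773]
orientation: [-0.0, 0.818, 0.575, 0.0]
contact_force: [-1.6, 0.8, 1.8]
finger_gap: 0.127
```

```bash
python3 lk.py 24
```

```text
23.7333 [ 78.3   1.3 277.3] [-1.6  0.8  1.8] 0.12701220798674442
```

View pics/s24a.png

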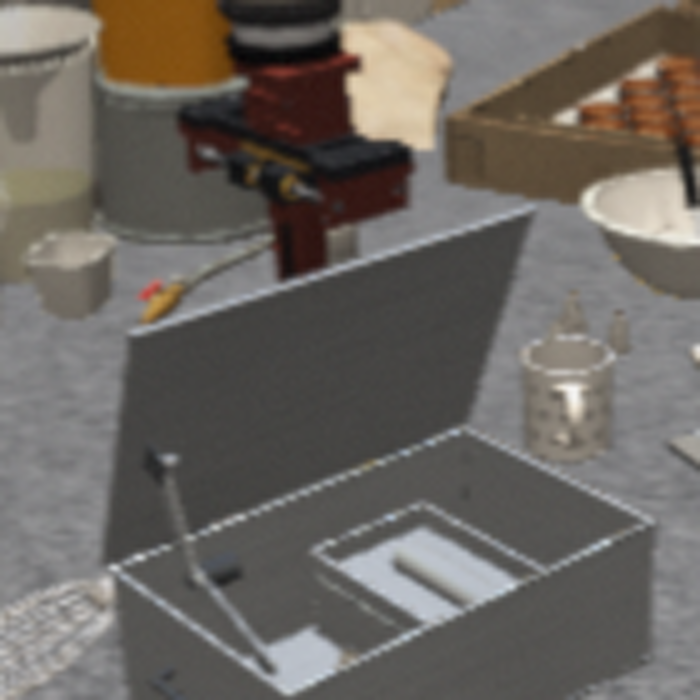

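```bash
cat > arc.py <<'E'
from h import *
import sys
t0=float(sys.argv[1]);st=float(sys.argv[2]);b0=barpos(t0)
for i in range(1,9):
    t=t0-st*i; d=barpos(t)-b0; print(round(t,3),"y %.4f z %.4f"%(d[0]/1000,-d[2]/1000))
E
python3 arc.py 1.165 .05
```

```text
1.115 y -0.0084 z 0.0016
1.065 y -0.0166 z 0.0036
1.015 y -0.0248 z 0.0060
0.965 y -0.0328 z 0.0088
0.915 y -0.0407 z 0.0120
0.865 y -0.0484 z 0.0156
0.815 y -0.0559 z 0.0196
0.765 y -0.0632 z 0.0239
```

jog_arm --pt "0 -0.004 0.0007 0 0.005" --pt "0 -0.0084 0.0016 0 0.005" --pt "0 -0.0166 0.0036 0 0.005" --pt "0 -0.0248 0.006 0 0.005" --pt "0 -0.0328 0.0088 0 0.005" --pt "0 -0.0407 0.012 0 0.005" --pt "0 -0.0484 0.0156 0 0.005" --pt "0 -0.0559 0.0196 0 0.005" --squeeze 25

```text
clock: 24.45
ee_pos: [0.6327, 0.042, 0.2571]
orientation: [-0.0, 0.818, 0.575, 0.0]
contact_force: [2.3, 2.6, 2.1]
finger_gap: 0.124
```

```bash
python3 st.py; python3 lk.py 25; python3 arc.py .83 .045
```

```text
24.45 [2.3 2.6 2.1] [ 21.4   1.5 257.1] 0.12430546183717696
lid= 0.804975474862919 171.63773185073413
24.45 [ 21.4   1.5 257.1] [2.3 2.6 2.1] 0.12430546183717696
0.785 y -0.0066 z 0.0038
0.74 y -0.0131 z 0.0079
0.695 y -0.0194 z 0.0123
0.65 y -0.0254 z 0.0169
0.605 y -0.0313 z 0.0219
0.56 y -0.0369 z 0.0270
0.515 y -0.0423 z 0.0325
0.47 y -0.0474 z 0.0381
```

View pics/s25a.png

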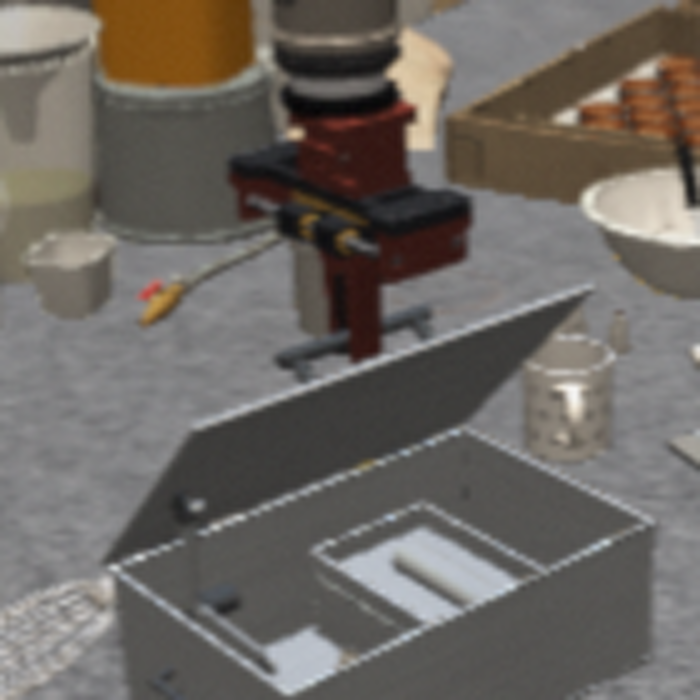

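The lid follows the hand (about 0.82 rad, low forces). Next I lower it further.

jog_arm --pt "0 -0.0035 0.002 0 0.005" --pt "0 -0.0095 0.0055 0 0.005" --pt "0 -0.0155 0.0096 0 0.005" --pt "0 -0.0215 0.014 0 0.005" --pt "0 -0.0275 0.0187 0 0.005" --pt "0 -0.0333 0.0238 0 0.005" --pt "0 -0.039 0.029 0 0.005" --pt "0 -0.044 0.0343 0 0.005"

```text
clock: 25.17
ee_pos: [0.5916, 0.0568, 0.2225]
orientation: [-0.0, 0.818, 0.575, 0.0]
contact_force: [2.0, 3.5, 1.9]
finger_gap: 0.129
```

```bash
python3 st.py; python3 arc.py .5 .04
```

```text
25.1667 [2.  3.5 1.9] [-22.3   1.5 222.5] 0.1289446842384306
lid= 0.4800023731064846 172.5531189964492
0.46 y -0.0045 z 0.0051
0.42 y -0.0088 z 0.0104
0.38 y -0.0129 z 0.0158
0.34 y -0.0167 z 0.0214
0.3 y -0.0204 z 0.0272
0.26 y -0.0238 z 0.0330
0.22 y -0.0269 z 0.0391
0.18 y -0.0298 z 0.0452
```

jog_arm --pt "0 -0.003 0.003 0 0.005" --pt "0 -0.0068 0.008 0 0.005" --pt "0 -0.0108 0.013 0 0.005" --pt "0 -0.0147 0.0185 0 0.005" --pt "0 -0.0185 0.0243 0 0.005" --pt "0 -0.022 0.03 0 0.005" --pt "0 -0.0252 0.036 0 0.005" --pt "0 -0.0275 0.0405 0 0.005"

```text
clock: 25.83
ee_pos: [0.566, 0.0658, 0.1818]
orientation: [-0.0, 0.818, 0.575, -0.0]
contact_force: [2.5, 3.6, -0.2]
finger_gap: 0.127
```

```bash
python3 st.py; python3 lk.py 26; python3 arc.py .2 .025
```

```text
25.8333 [ 2.5  3.6 -0.2] [-49.5   1.3 181.8] 0.127176810344911
lid= 0.19547257933801315 172.90597187504088
25.8333 [-49.5   1.3 181.8] [ 2.5  3.6 -0.2] 0.127176810344911
0.175 y -0.0018 z 0.0039
0.15 y -0.0035 z 0.0078
0.125 y -0.0050 z 0.0117
0.1 y -0.0065 z 0.0157
0.075 y -0.0079 z 0.0197
0.05 y -0.0092 z 0.0238
0.025 y -0.0104 z 0.0279
0.0 y -0.0114 z 0.0320
```

View pics/s26a.png

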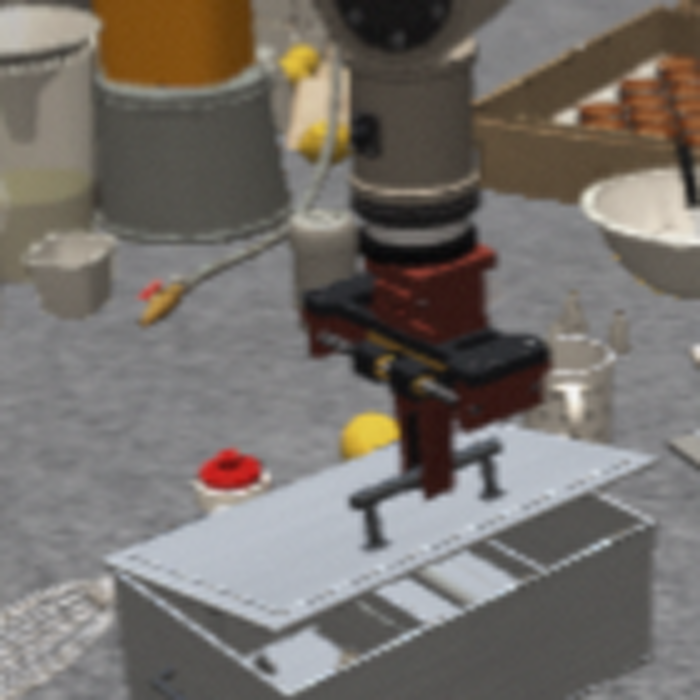

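jog_arm --pt "0 -0.0018 0.0039 0 0.005" --pt "0 -0.0035 0.0078 0 0.005" --pt "0 -0.005 0.0117 0 0.005" --pt "0 -0.0065 0.0157 0 0.005" --pt "0 -0.0079 0.0197 0 0.005" --pt "0 -0.0092 0.0238 0 0.005" --pt "0 -0.0104 0.0275 0 0.005" --pt "0 -0.0104 0.0285 0 0.005"

```text
clock: 26.55
ee_pos: [0.5562, 0.0691, 0.1534]
orientation: [-0.0, 0.818, 0.575, -0.0]
contact_force: [1.2, 3.5, 0.8]
finger_gap: 0.126
```

```bash
python3 st.py
```

```text
26.55 [1.2 3.5 0.8] [-59.8   1.2 153.4] 0.1257502981455455
lid= 0.020381808292870784 172.82680974809006
```

jog_arm --pt "0 0 0.001 0 0.005" --pt "0 0 0.002 0 0.005" --pt "0 0 0.003 0 0.005" --pt "0 0 0.004 0 0.005" --pt "0 0 0.005 0 0.005" --pt "0 0 0.005 0 0.005"

```text
clock: 27.05
ee_pos: [0.5556, 0.0694, 0.1502]
orientation: [-0.0, 0.818, 0.575, -0.001]
contact_force: [-6.7, 3.5, 11.7]
finger_gap: 0.126
```

```bash
python3 st.py; python3 lk.py 27
```

```text
27.05 [-6.7  3.5 11.7] [-60.5   1.2 150.2] 0.126297479140845
lid= 0.0015423781283727123 172.6783117830904
27.05 [-60.5   1.2 150.2] [-6.7  3.5 11.7] 0.126297479140845
```

View pics/s27a.png

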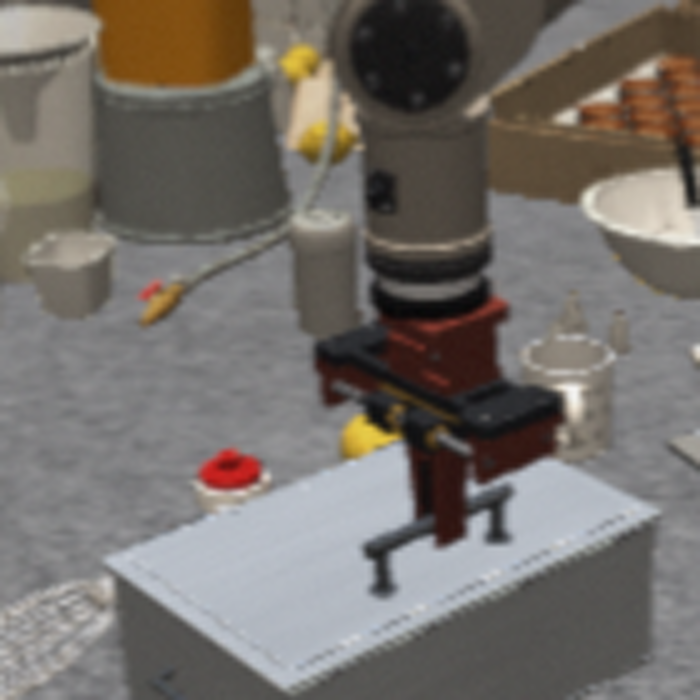

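The lid is shut: there is 12 N of reaction, and the bar is back at its original position. I release it and retreat straight up.

jog_arm --pt "0 0 -0.0015 0 0.008" --pt "0 0 -0.0015 0 0.03" --pt "0 0 -0.0015 0 0.05" --pt "0 0 -0.0015 0 0.05" --pt "0 0 -0.01 0 0.05" --pt "0 0 -0.04 0 0.05" --pt "0 0 -0.08 0 0.05" --pt "0 0 -0.12 0 0.05"

```text
clock: 27.77
ee_pos: [0.5559, 0.0685, 0.2704]
orientation: [-0.0, 0.818, 0.575, -0.001]
contact_force: [0.1, -0.2, 0.0]
finger_gap: 0.566
```

jog_arm --pt "-0.03 0 -0.02 0 0.05" --pt "-0.07 0 -0.03 0 0.05" --pt "-0.11 0 -0.03 0 0.05" --pt "-0.15 0 -0.03 0 0.05" --pt "-0.19 0 -0.03 0 0.05" --pt "-0.22 0 -0.03 0 0.05" --pt "-0.22 0 -0.03 0 0.05" --pt "-0.22 0 -0.03 0 0.05"

```text
clock: 28.43
ee_pos: [0.4813, -0.14, 0.2997]
orientation: [0.0, 0.82, 0.573, -0.0]
contact_force: [0.1, 1.1, -0.8]
finger_gap: 0.571
```

```bash
python3 lk.py 28
python3 - <<'E'
from h import *
cv2.imwrite("pics/top28.png",robot.get_image("top")[:,:,::-1])
a=cv2.imread("pics/side0.png");b=cv2.imread("pics/side28.png");print(a.shape)
cv2.imwrite("pics/cmp28.png",np.hstack([a[130:280,140:340],b[130:280,140:340]]).repeat(2,0).repeat(2,1))
d=cv2.absdiff(a,b).max(2)[170:270,165:290];print("diff px>40 in chest region",(d>40).sum())
E
```

```text
28.4333 [ -59.6 -220.9  299.7] [ 0.1  1.1 -0.8] 0.5709821100795316
(384, 512, 3)
diff px>40 in chest region 1
```

View pics/cmp28.png

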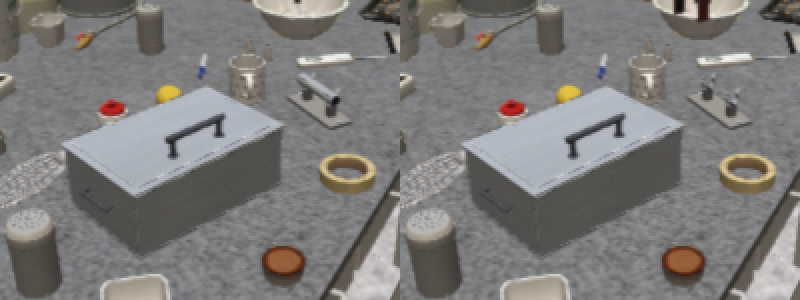

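View pics/top28.png

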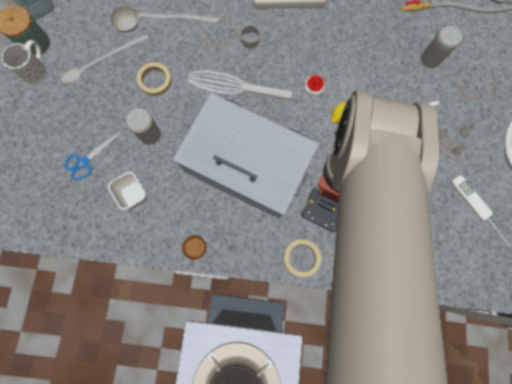

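The chest region matches the first picture (1 pixel differs by more than 40), so the lid is fully shut. The bystanders haven't moved and nothing touches the robot, so I'm handing in the job.

```bash
python3 -c "
from cell import robot
print(robot.job_done())"
```

```text
the job is handed in; nothing more can be done
None
```

The job is done and handed in at about 28.5 s. The steps went in the required order, though no verdict was reported.

- **Opening:** I raised the lid by its bar until the stay locked. With the fingers off, the pictures put the lid at about 1.31 rad, and the measured knee position matched the locked one.
- **Tube:** I pulled it from the clips and laid it in the tray. The last open-lid picture put its middle about 18 mm toward the front of the tray's middle, sideways error under 1 mm, lying along the chest's depth. Touchdown showed about 15 N at the wrist.
- **Unlocking:** I pushed down on the stay's lower link rather than the knee pin, because the gripper body would otherwise have hit the lid. The stay came unlocked with the lid at about 1.15 rad.
- **Closing:** I lowered the lid by its bar at about 0.5–0.6 rad/s, ending with about 12 N when it was shut. The chest then looked the same as in the first picture (one pixel differed noticeably), and the bystanders in view had not moved. At the last look, wrist force was about 1 N and the fingers were clear.

**What did not go cleanly:**
- **Wedged link:** The thin link wedged slightly between the closed fingers during unlocking. Wrist force reached about 40 N before I freed it by opening the fingers, and I did not establish whether the gripper body took any of that.
- **Lid arc:** While opening, the bar's path came out a few mm larger than the nominal radius, with side forces up to about 25 N.
- **Not seen at the end:** I could not see the tube once the lid was shut, and the small fixed nozzles beside it were only seen in passing.

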